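Put the gauging set and sample collars away in their places

ROBOT

A 6-joint arm with a two-finger parallel gripper is mounted at the origin on a cart in front of the work surface, level with it; the furniture and walls round the work are solid. World frame = base frame: x ahead of the robot, y to its left, z up, the work surface at z = 0. Lengths are in m, angles in rad, forces in N, time in s.
With the tool pointing down it reaches from about 0.375 to 0.9 m from the base axis. Payload 3.1 kg.
Tool frame: the origin (TCP) lies on the centre line of the jaws, within the pads' length; the fingertips stand 19 mm ahead of it and the grasp point (between the pads) is the TCP; z points along the fingers, y is the direction in which the jaws open and shut (so a half turn about z gives the same grasp; the last joint's range is limited). The gripper opens to 87 mm and grips with 3 to 60 N. Pads are 19 mm wide; open, the fingers measure 117 mm over their backs; the gripper's body (75 mm by 190 mm) begins 51 mm behind the grasp point.
Start: joints at [-1.331, 0.527, 1.433, -0, 1.181, -0.178], TCP at [0.254, -0.571, 0.242] pointing down, gripper open.
Joint ranges: [-3.08, 3.08], [-0.75, 2.2], [0.22, 2.44], [-1.43, 4.57], [0, 2.65], [-2.85, 2.85]. Speed limits (rad/s): [2.79, 2.79, 3.14, 3.14, 3.14, 3.14].

INTERFACE

Orientations are given as a rotation vector (axis times angle).
In Python, from rig import observe, read_camera, camera_model, sign_off gives the robot as it stands.
- The arm moves only by the tool carry_out, never from a script. Its argument "motion" is text: rows parted by semicolons, each of 7 numbers parted by spaces: the shift along the tool's x, y, z in m, then the turn, a rotation vector about the tool's x, y, z in degrees, then the finger opening in m, from 0 to 0.087. In form: tx ty tz ax ay az claw; .... A call has 1 to 8 rows; each row shifts and turns the pose as measured when the row begins, along the tool's axes as they then stand; what a row does not reach is not made up. A row lasts 1/8 s, in which the tool goes at most 62.5 mm and 10.7 degrees, less where a joint would pass 70% of its speed; a pose out of reach is approached as far as the arm can. A call with a gripper value outside its range is refused whole. The fingers move at their own pace and stop on an object; "squeeze" is the grip in N (left out, the last holds). Time passes only in rows, so rows that do not move let the fingers close. It gives the time, the measured TCP pose, the force and the opening at its end, in the units of the state.
- observe(): the state, without advancing time (a new reading comes with each control period).
- read_camera(name): name is "side" or "top" or "wrist"; returns the picture (420x560x3 uint8, red, green, blue); there is no depth.
- camera_model(name): a dict with "fovy" (degrees; the focal length in pixels is half the picture's height over the tangent of half this angle, whatever the lens; pixels are square), "cx", "cy" (the principal point, pixels), "R" (3x3) and "t" (3): a world point X has camera coordinates R X + t. Camera axes: x right, y down, z forward; pixel columns grow to the right and rows downward; lengths in m; the calibration is good to about 2 mm. A picture is of the moment at which its call begins: read the wrist's pose just before it. camera_model takes no time and is no camera call; for the wrist camera it gives the pose at the moment of the call.
- sign_off(): hands the job in, once; it reports no verdict.
The state is a dict: "t": time; "joint_pos": joint angles; "dq": joint speeds; "effort": joint torques, N m; "ee_pos": TCP position; "eef_rot": TCP orientation; "contact_force": force on the tool from outside, world axes, zero at the start; "torque": the same for the moment, N m; "gripper_width": opening from 0.0 (shut) to 1.0 (fully open).
Only numpy, scipy, OpenCV 4.12 (cv2) and the standard library are available. Lean on these libraries where they do the work, as an engineer would, in place of code of your own. Each camera call takes 0.05 s, during which the arm holds its last target.

TASK

Clear up after gauging: lay the plug gauge in the two-saddle cradle, stand the tall setting block in the small rectangular tray and set the short setting block squarely on top of it, and lay the two loose sample collars (the two among the gauges on the near side of the bench, not those of the heap or the stray row behind) flat in the middle of the round dish, one squarely on the other. Leave the green-capped marker and the blue-lidded tin where they are.

Things in the scene. Friction and masses are not known exactly. Their poses are not given: they have to be found in the camera images.
- plug_mid (a point): Plug gauge: steel dumbbell on its side, 108 mm long, 0.33 kg. Point on its axis, mid-length, 19.5 mm above the bench at the start. Own y runs along it; it can roll, so x and z may point any way. Heads 38.4 mm diameter: at -y from 30 to 54 mm, at +y (red collar) from 42 to 54 mm. Between them a knurled grip of 20 mm diameter, bare from -29 to +41 mm: pinch it there.
- tall_block: Tall setting block, plain ground steel, 30 x 35 x 28 mm (x, y, z), 0.22 kg. Origin at the centre of its underside, z up.
- short_block: Short setting block, plain ground steel, 30 x 35 x 20 mm (x, y, z), 0.17 kg. Origin at the centre of its underside, z up.
- collar_a: Sample collar, loose among the gauges on the near side, apart from the heap and the stray row of such rings: flat zinc-plated ring, 62 mm across and 9 mm thick, with a small ear that makes it 74 mm long along its own x. Origin at the centre of this 74 x 62 mm outline, on the underside; z up. Grip it across its outside along its own y (62 mm); its hole is not to be relied on for gripping.
- collar_b: Sample collar, same as collar_a in all but name: 62 mm across along its own y, 75 mm long with the ear along its own x, 9 mm thick, origin at the centre of the outline on the underside, z up.
- dish: Round shallow aluminium dish, fixed to the bench, 133 mm outside diameter, about 115 mm inside at the floor and 125 mm at the rim; floor 4 mm, rim 12 mm above the bench. Origin at the centre of its underside, z up. Takes the two collars, one on the other.
- block_tray: Small dark steel tray fixed to the bench, 62 x 67 mm outside (x, y), with one rectangular pocket of 50 x 55 mm (x, y); pocket floor 4 mm and rim 12 mm above the bench. Origin at the centre of its underside, z up. Holds the tall block with the short block on it.
- cradle: Grey cradle, fixed: plate 66 x 122 mm (x, y), 6 mm thick, two V saddles each 20 mm long, centred 46 mm either side of the middle along its y. Grooves run along y, 90 degrees, rims 32 mm high. Origin under the centre, z up. The plug gauge lies along y, a head in each saddle, either way round, axis then 36 mm above the bench. 72 mm free between the saddles for fingers, down to the plate.
- grease_tin: Bystander: flat round tin with a blue lid, 70 mm diameter, 31 mm high, origin at the centre of its underside. Leave it alone.
- marker_a: Bystander: white felt marker with a green cap, lying flat, 135 mm long, 16 mm thick, origin under its middle. Leave it alone.
Not all that is in view belongs to the job. Leave any orange look-alike of the short_block alone.

How it is judged:
By the outcome, as a careful person would: the job done as asked, in the order asked, and still so for the second after the job is handed in, with the robot touching nothing.
It also fails if it takes over 136 s, if anything falls off the work surface, if the arm or the gripper's body presses on something with over 40 N, if the wrist force passes 120 N, or if a joint passes its speed limit or range.

## Working session

There is one attempt and no reset: what is moved stays moved. The work goes in short steps, Python scripts to look and compute and a tool call to move; the robot and the scene stay as the last step left them, time stands still between calls to the robot, and variables do not carry over. Pictures are saved under pics/ and viewed, and the job is handed in when it is done.

Besides the shell and the picture viewer there is one more tool, called as a command line: name --argument value ..., lists and objects as JSON in quotes. carry_out: Moves the arm, as the interface text tells. Its arguments: {"type":"object","properties":{"motion":{"type":"string"},"squeeze":{"type":"number"}},"required":["motion"]}

```bash
ls; mkdir -p pics; python3 - <<'E'
from rig import *
import cv2
print(observe())
for n in ("top","side","wrist"):
    m=camera_model(n); print(n,m)
    im=read_camera(n); cv2.imwrite(f"pics/{n}0.png",im[:,:,::-1])
E
```

```text
pics
{'t': 0.0, 'joint_pos': array([-1.33054570e+00,  5.28437066e-01,  1.43388777e+00, -1.75495952e-05,
        1.18139309e+00, -1.78482063e-01]), 'dq': array([ 5.40198794e-04,  1.70086664e-03, -1.99106385e-04,  2.00370012e-03,
        8.05282828e-05, -4.14072831e-04]), 'effort': array([ 9.17746693e-04, -4.40039241e+01, -1.76590562e+01,  6.33442705e-02,
        5.82565984e-02, -1.71708280e-04]), 'ee_pos': array([ 0.2539942 , -0.57031298,  0.24059409]), 'eef_rot': array([-3.07090954e+00, -6.52517857e-01,  1.28479705e-04]), 'contact_force': array([ 0.22408431, -0.72402904,  0.8849331 ]), 'torque': array([-0.00455535,  0.0136275 , -0.01822418]), 'gripper_width': 1.003306661510504}
top {'fovy': 53.63569893239296, 'cx': 282.62851040118585, 'cy': 213.47355244474403, 'R': array([[ 0.1189987 , -0.99287906,  0.00552059],
       [-0.97064098, -0.11750039, -0.20988033],
       [ 0.20903446,  0.01961698, -0.9777115 ]]), 't': array([-0.00648453,  0.51240395,  0.99805795])}
side {'fovy': 48.455334703107155, 'cx': 278.65477714033324, 'cy': 212.99832697483836, 'R': array([[-0.26970443, -0.96277981,  0.01773556],
       [-0.68593732,  0.17916054, -0.70525988],
       [ 0.67583246, -0.2023772 , -0.708727  ]]), 't': array([0.18361619, 0.36762305, 1.03097723])}
wrist {'fovy': 59.06157765074644, 'cx': 275.3377813169033, 'cy': 210.5686531366099, 'R': array([[ 0.4065859 , -0.91361062, -0.00188051],
       [-0.8730289 , -0.38913075,  0.29393502],
       [-0.26927392, -0.11786809, -0.95582356]]), 't': array([-0.62383246, -0.03518457,  0.39223382])}
```

View pics/top0.png

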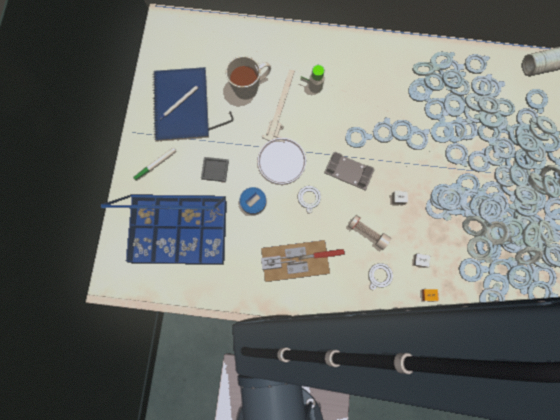

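View pics/side0.png

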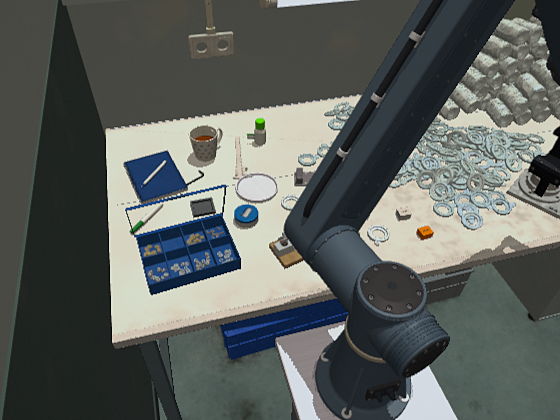

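View pics/wrist0.png

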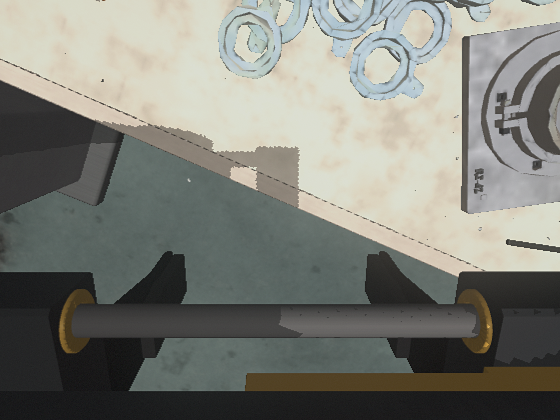

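The top view shows the marker (155,163), tray (215,169), tin (252,201), dish (281,161) and cradle (349,170). It also shows the plug (370,232), collars at (308,198) and (380,275), blocks at (400,198) and (422,260), and the orange decoy at (431,295). I'll enlarge it and compute rough world positions.

```bash
cat > h.py <<'E'
from rig import *
import cv2, numpy as np
from scipy.spatial.transform import Rotation as Ro
def cast(m,uv,z,shape=(420,560)):
    f=210/np.tan(np.radians(m['fovy']/2)); R=np.array(m['R']);t=np.array(m['t'])
    C=-R.T@t; uv=np.atleast_2d(np.array(uv,float))
    d=np.c_[(uv[:,0]-m['cx'])/f,(uv[:,1]-m['cy'])/f,np.ones(len(uv))]@R
    s=(z-C[2])/d[:,2]; return C+s[:,None]*d
def proj(m,X):
    f=210/np.tan(np.radians(m['fovy']/2)); c=np.atleast_2d(X)@np.array(m['R']).T+np.array(m['t'])
    return np.c_[f*c[:,0]/c[:,2]+m['cx'],f*c[:,1]/c[:,2]+m['cy']]
def snap(n,name,crop=None,scale=1):
    m=camera_model(n); im=read_camera(n)
    np.savez(f"pics/{name}.npz",im=im,**m)
    o=im[:,:,::-1]
    if crop: o=o[crop[1]:crop[3],crop[0]:crop[2]]
    if scale!=1:o=cv2.resize(o,None,fx=scale,fy=scale,interpolation=cv2.INTER_CUBIC)
    cv2.imwrite(f"pics/{name}.png",o); return m,im
def load(name):
    d=np.load(f"pics/{name}.npz"); return {k:d[k] for k in('fovy','cx','cy','R','t')},d['im']
def go(x,y,z,yaw):
    """tool-frame delta to bring TCP to world pos, tool down, tool y axis (jaw) at angle yaw (deg, mod 180) in world xy"""
    s=observe(); R=Ro.from_rotvec(s['eef_rot']); p=np.array(s['ee_pos'])
    best=None
    for k in(0,180):
        a=np.radians(yaw+k); yv=np.array([np.cos(a),np.sin(a),0]); zv=np.array([0,0,-1.]); xv=np.cross(yv,zv)
        D=R.inv()*Ro.from_matrix(np.c_[xv,yv,zv]); rv=np.degrees(D.as_rotvec())
        if best is None or np.linalg.norm(rv)<np.linalg.norm(best): best=rv
    d=R.inv().apply(np.array([x,y,z])-p)
    M=R.as_matrix()
    print("t %.2f pos"%s['t'],p.round(4),"jaw yaw %.1f"%np.degrees(np.arctan2(M[1,1],M[0,1])),"j",np.round(s['joint_pos'],2),"F",np.round(s['contact_force'],1),"w %.4f"%(s['gripper_width']*.087))
    print("delta mm",(d*1000).round(1),"turn deg",best.round(1))
    print("toolaxes x,y in world",M[:2,0].round(2),M[:2,1].round(2))
E
python3 - <<'E'
from h import *
m=camera_model("top"); im=cv2.imread("pics/top0.png")
c=im[130:310,190:450]; cv2.imwrite("pics/top0c.png",cv2.resize(c,None,fx=3,fy=3,interpolation=cv2.INTER_CUBIC))
n=["marker","tray","tin","dish","cradle","plug","colA","colB","blk1","blk2","orange"]
P=[(155,163),(215,169),(252,201),(281,161),(349,170),(370,232),(308,198),(380,275),(400,198),(422,260),(431,295)]
for a,x in zip(n,cast(m,P,0.015)):print(a,x.round(3))
go(0.45,-.1,.25,0)
E
```

```text
marker [0.615 0.414 0.015]
tray [0.618 0.251 0.015]
tin [0.542 0.14  0.015]
dish [0.661 0.077 0.015]
cradle [ 0.658 -0.108  0.015]
plug [ 0.496 -0.177  0.015]
colA [ 0.568 -0.006  0.015]
colB [ 0.388 -0.21   0.015]
blk1 [ 0.597 -0.249  0.015]
blk2 [ 0.439 -0.315  0.015]
orange [ 0.354 -0.342  0.015]
t 0.15 pos [ 0.254  -0.5705  0.2408] jaw yaw -66.0 j [-1.33  0.53  1.43 -0.    1.18 -0.18] F [-0.2  0.1 -0.1] w 0.0871
delta mm [ 370.3 -350.1   -8.5] turn deg [ -0.1  -0.1 -66. ]
toolaxes x,y in world [0.91 0.41] [ 0.41 -0.91]
```

View pics/top0c.png

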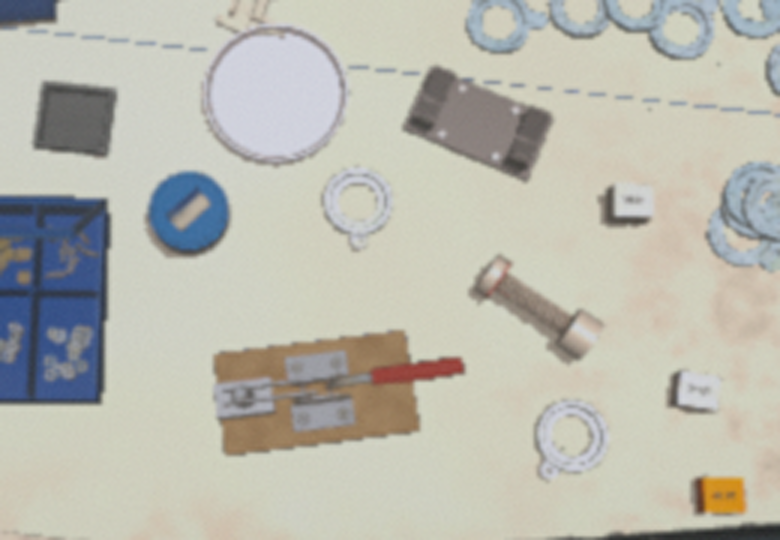

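Blk1 casts the longer shadow, so it is probably the tall one; the wrist view should settle it. I'm moving above the near group to look.

carry_out --motion "0.038 -0.0335 -0.005 0 0 3 0.087;0.039 -0.032 -0.005 0 0 3 0.087;0.040 -0.030 -0.005 0 0 3 0.087;0.042 -0.028 -0.005 0 0 3 0.087;0.043 -0.026 -0.005 0 0 3 0.087;0.044 -0.024 -0.005 0 0 3 0.087;0.045 -0.022 -0.005 0 0 3 0.087;0.046 -0.020 -0.005 0 0 3 0.087" --squeeze 20

```text
t: 1.15
ee_pos: [0.5316, -0.2836, 0.2795]
eef_rot: [-3.137, 0.035, 0.005]
contact_force: [0.6, -0.4, -0.6]
gripper_width: 1.0
```

```bash
python3 - <<'E'
from h import *
go(.42,-.2,.25,-90)
m,im=snap("wrist","w1")
print("cam",-m['R'].T@m['t'])
E
```

```text
t 1.15 pos [ 0.5316 -0.2836  0.2795] jaw yaw -91.3 j [-0.68  0.46  1.44  0.    1.24  0.92] F [ 0.6 -0.4 -0.6] w 0.0870
delta mm [-113.3  -81.    30.2] turn deg [-0.3  0.2 -1.3]
toolaxes x,y in world [ 1.   -0.02] [-0.02 -1.  ]
cam [ 0.61346347 -0.28575718  0.42253081]
```

View pics/w1.png

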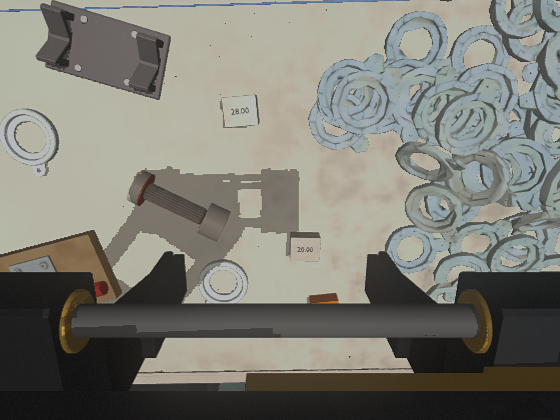

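The wrist view shows the tall block marked 28.00 at (240,111), the short block 20.00 at (305,247), the plug from (142,187) to (214,221), the cradle at (105,50), and collars at (29,137) and (223,283). I'll measure from it.

```bash
python3 - <<'E'
from h import *
m,im=load("w1"); o=im[:,:,::-1]
a=cv2.resize(o[0:110,20:190],None,fx=4.5,fy=4.5,interpolation=cv2.INTER_CUBIC);cv2.imwrite("pics/w1cr.png",a)
a=cv2.resize(o[80:270,110:340],None,fx=3,fy=3,interpolation=cv2.INTER_CUBIC);cv2.imwrite("pics/w1pl.png",a)
E
```

```text
(no output)
```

View pics/w1cr.png

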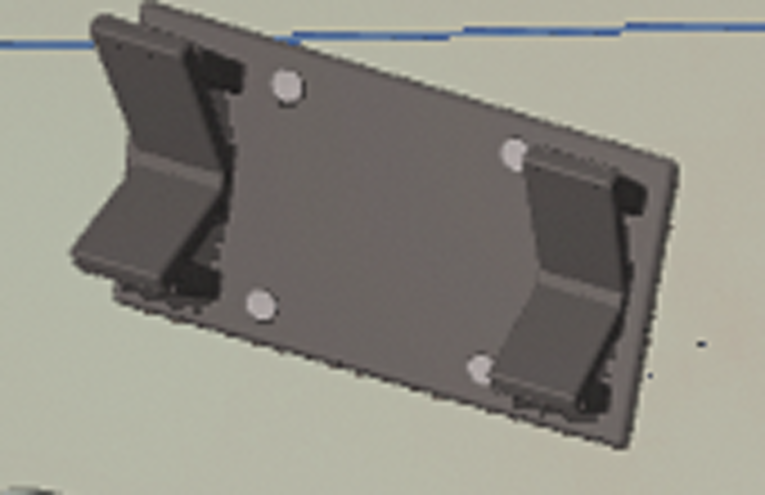

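View pics/w1pl.png

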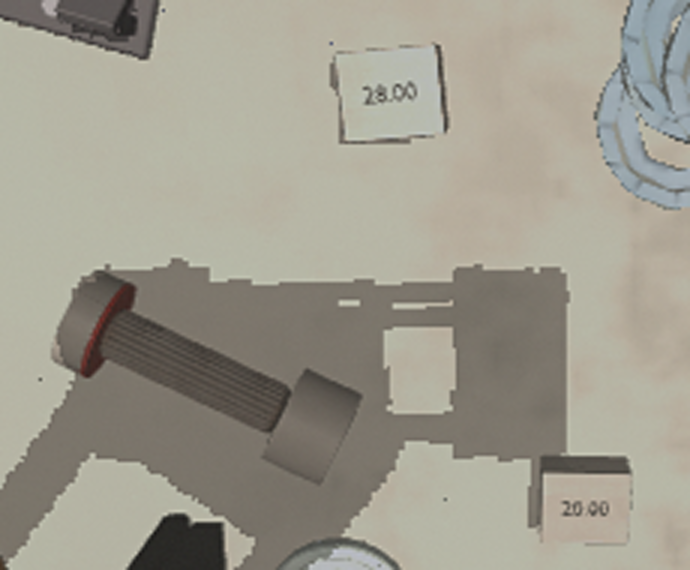

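```bash
python3 - <<'E'
from h import *
m,im=load("w1")
c=cast(m,np.array([(678,165),(625,447),(115,297),(148,3)])/4.5+[20,0],.006)
print(c.round(4),[np.linalg.norm(c[i]-c[(i+1)%4]).round(4) for i in range(4)],c.mean(0).round(4))
v=(c[0]+c[1]-c[2]-c[3]); print("cradle axis yaw",np.degrees(np.arctan2(v[1],v[0])))
off=np.array([110,80])
L=cast(m,np.array([(105,335),(275,409),(286,414),(345,440),(72,320)])/3+off,.0195); print("plug axis pts",L.round(4))
v=L[1]-L[0];print(np.degrees(np.arctan2(v[1],v[0])))
for z,p in((.028,[(335,54),(437,43),(444,130),(341,142)]),(.020,[(541,472),(630,470),(630,543),(542,545)])):
  b=cast(m,np.array(p)/3+off,z);print(b.round(4),b.mean(0).round(4),[np.linalg.norm(b[i]-b[(i+1)%4]).round(4) for i in range(4)])
print(proj(m,[[.5316,-.2836,0]]))
# plug ends silhouettes
E
```

```text
[[ 0.6732 -0.1776  0.006 ]
 [ 0.6119 -0.1584  0.006 ]
 [ 0.648  -0.0429  0.006 ]
 [ 0.7088 -0.0629  0.006 ]] [np.float64(0.0642), np.float64(0.121), np.float64(0.064), np.float64(0.1201)] [ 0.6605 -0.1105  0.006 ]
cradle axis yaw -107.32009878392891
plug axis pts [[ 0.5132 -0.1354  0.0195]
 [ 0.4828 -0.1967  0.0195]
 [ 0.4807 -0.2007  0.0195]
 [ 0.4697 -0.2226  0.0195]
 [ 0.5192 -0.1238  0.0195]]
-116.40238546595758
[[ 0.6118 -0.2293  0.028 ]
 [ 0.6146 -0.2641  0.028 ]
 [ 0.5858 -0.2654  0.028 ]
 [ 0.5826 -0.2295  0.028 ]] [ 0.5987 -0.247   0.028 ] [np.float64(0.0349), np.float64(0.0288), np.float64(0.0361), np.float64(0.0293)]
[[ 0.4551 -0.2979  0.02  ]
 [ 0.4552 -0.3324  0.02  ]
 [ 0.4243 -0.3328  0.02  ]
 [ 0.4241 -0.298   0.02  ]] [ 0.4397 -0.3153  0.02  ] [np.float64(0.0345), np.float64(0.031), np.float64(0.0348), np.float64(0.031)]
[[276.65472457 169.37595208]]
```

```bash
cat >> h.py <<'E'
def plan(x,y,z,yaw,n,P=None):
    s=observe(); R=Ro.from_rotvec(s['eef_rot']); p=np.array(s['ee_pos'])
    go(x,y,z,yaw)
    best=None
    for k in(0,180):
        a=np.radians(yaw+k); yv=np.array([np.cos(a),np.sin(a),0]); zv=np.array([0,0,-1.])
        T=Ro.from_matrix(np.c_[np.cross(yv,zv),yv,zv]); rv=(R.inv()*T).as_rotvec()
        if best is None or np.linalg.norm(rv)<np.linalg.norm(best): best=rv
    st=(np.array([x,y,z])-p)/n
    for i in range(n):
        Ri=R*Ro.from_rotvec(best*i/n); d=Ri.inv().apply(st); r=np.degrees(best/n)
        print("%.4f %.4f %.4f %.1f %.1f %.1f"%(*d,*r))
E
python3 -c "
from h import *
plan(.4942,-.1733,.12,-26.4,7)"
```

```text
t 1.20 pos [ 0.5377 -0.2811  0.2804] jaw yaw -91.2 j [-0.67  0.46  1.44  0.01  1.24  0.92] F [ 4.3 -0.1  2.2] w 0.0870
delta mm [ -46.5 -106.   160.7] turn deg [ -0.1  -0.4 -64.8]
toolaxes x,y in world [ 1.   -0.02] [-0.02 -1.  ]
-0.0066 -0.0151 0.0230 -0.0 -0.1 -9.3
-0.0041 -0.0160 0.0230 -0.0 -0.1 -9.3
-0.0014 -0.0165 0.0230 -0.0 -0.1 -9.3
0.0013 -0.0165 0.0230 -0.0 -0.1 -9.3
0.0039 -0.0161 0.0229 -0.0 -0.1 -9.3
0.0065 -0.0152 0.0229 -0.0 -0.1 -9.3
0.0089 -0.0140 0.0229 -0.0 -0.1 -9.3
```

carry_out --motion "-0.0066 -0.0151 0.023 0 0 -9.3 0.06;-0.0041 -0.016 0.023 0 0 -9.3 0.06;-0.0014 -0.0165 0.023 0 0 -9.3 0.06;0.0013 -0.0165 0.023 0 0 -9.3 0.06;0.0039 -0.0161 0.023 0 0 -9.3 0.06;0.0065 -0.0152 0.023 0 0 -9.3 0.06;0.0089 -0.014 0.023 0 0 -9.3 0.06;0 0 0 0 0 0 0.06"

```text
t: 2.2
ee_pos: [0.4922, -0.17, 0.1139]
eef_rot: [-2.628, -1.719, -0.01]
contact_force: [-0.5, 0.5, 0.8]
gripper_width: 0.688
```

```bash
python3 - <<'E'
from h import *
m,im=snap("wrist","w2")
plan(.4942,-.1733,.12,-26.4,1)
print(proj(m,[[.4942,-.1733,.0195],[.4942+.0187,-.1733+.0376,.0195],[.4942-.0133,-.1733-.0269,.0195]]))
E
```

```text
t 2.25 pos [ 0.4938 -0.1714  0.1149] jaw yaw -23.7 j [-0.55  0.58  1.8   0.01  0.75 -0.14] F [ 0.1  0.9 -0.8] w 0.0599
delta mm [-1.6  1.2 -5.1] turn deg [ 0.4 -0.3  2.7]
toolaxes x,y in world [0.4  0.92] [ 0.92 -0.4 ]
-0.0016 0.0012 -0.0051 0.4 -0.3 2.7
[[279.33066938 226.12557633]
 [282.706084   164.85013214]
 [277.21025058 266.43436266]]
```

View pics/w2.png

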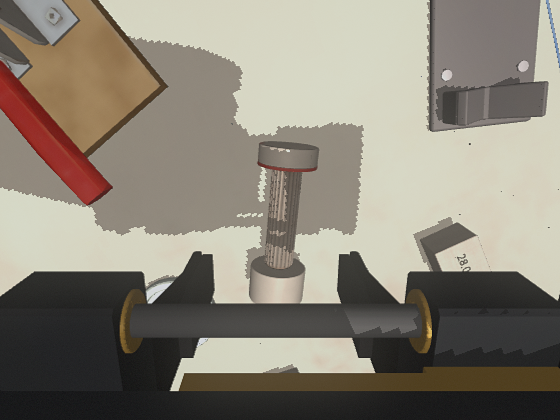

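```bash
python3 - <<'E'
from h import *
m,im=load("w2")
a=cv2.resize(im[130:310,230:340,::-1],None,fx=3.3,fy=3.3,interpolation=cv2.INTER_CUBIC);cv2.imwrite("pics/w2c.png",a)
E
```

```text
(no output)
```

View pics/w2c.png

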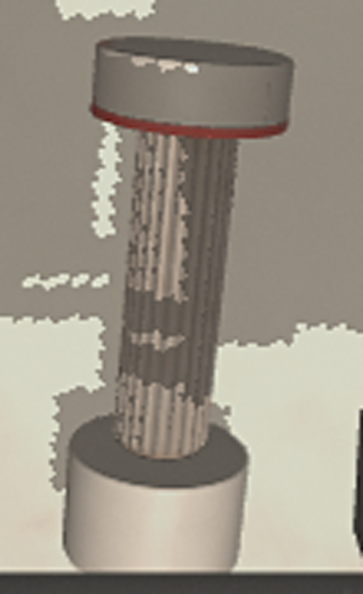

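```bash
python3 - <<'E'
from h import *
m,im=load("w2")
P=cast(m,np.array([(186.5,150),(163.5,430),(158,452),(193,110)])/3.3+[230,130],.0195);print(P.round(4))
for a,b in((0,1),(3,2)):
  v=P[a]-P[b];print(np.degrees(np.arctan2(v[1],v[0])))
top=cast(m,np.array([(191,133),(195,75)])/3.3+[230,130],.0387);print(top.round(4))
u=P[0]-P[2];u/=np.linalg.norm(u);print("mid from inner face",P[2]+.03*u, "from red edge",top[0]-.042*u,"yaw",np.degrees(np.arctan2(u[1],u[0])))
E
```

```text
[[ 0.5124 -0.1431  0.0195]
 [ 0.4843 -0.1966  0.0195]
 [ 0.4812 -0.2008  0.0195]
 [ 0.5167 -0.1363  0.0195]]
62.23073459712985
61.13084571787053
[[ 0.5154 -0.1368  0.0387]
 [ 0.5201 -0.1274  0.0387]]
mid from inner face [ 0.49546009 -0.17439093  0.0195    ] from red edge [ 0.49535098 -0.17369334  0.0387    ] yaw 61.54485691132315
```

```bash
python3 -c "
from h import *
plan(.4952,-.174,.023,-28,6)"
```

```text
t 2.25 pos [ 0.4938 -0.1714  0.1149] jaw yaw -23.7 j [-0.55  0.58  1.8   0.01  0.75 -0.14] F [ 0.1  0.9 -0.8] w 0.0599
delta mm [-2.4  1.7 91.9] turn deg [ 0.4 -0.3  4.3]
toolaxes x,y in world [0.4  0.92] [ 0.92 -0.4 ]
-0.0004 0.0003 0.0153 0.1 -0.1 0.7
-0.0004 0.0003 0.0153 0.1 -0.1 0.7
-0.0004 0.0003 0.0153 0.1 -0.1 0.7
-0.0003 0.0004 0.0153 0.1 -0.1 0.7
-0.0003 0.0004 0.0153 0.1 -0.1 0.7
-0.0003 0.0004 0.0153 0.1 -0.1 0.7
```

carry_out --motion "-0.0004 0.0003 0.014 0.1 -0.1 0.7 0.05;-0.0004 0.0003 0.014 0.1 -0.1 0.7 0.05;-0.0004 0.0003 0.014 0.1 -0.1 0.7 0.05;-0.0004 0.0003 0.014 0.1 -0.1 0.7 0.05;-0.0004 0.0003 0.014 0.1 -0.1 0.7 0.05;-0.0004 0.0003 0.01 0.1 -0.1 0.7 0.05;0 0 0 0 0 0 0.05"

```text
t: 3.12
ee_pos: [0.4979, -0.1781, 0.0308]
eef_rot: [2.697, 1.603, -0.007]
contact_force: [-0.8, 0.1, -0.4]
gripper_width: 0.571
```

```bash
python3 -c "
from h import *
plan(.4952,-.174,.023,-28,1)"
```

```text
t 3.12 pos [ 0.4979 -0.1781  0.0308] jaw yaw -28.6 j [-0.55  0.74  1.82 -0.01  0.58 -0.04] F [-0.8  0.1 -0.4] w 0.0497
delta mm [ 2.4 -4.4  7.7] turn deg [ 0.1  0.4 -0.6]
toolaxes x,y in world [0.48 0.88] [ 0.88 -0.48]
0.0024 -0.0044 0.0077 0.1 0.4 -0.6
```

carry_out --motion "0.0024 -0.0044 0.0077 0 0.4 -0.5 0.05;0 0 0 0 0 0 0.05"

```text
t: 3.38
ee_pos: [0.4968, -0.1748, 0.0232]
eef_rot: [2.689, 1.614, 0.007]
contact_force: [1.9, -0.2, -0.5]
gripper_width: 0.576
```

```bash
python3 -c "
from h import *
plan(.4952,-.174,.023,-28,1)
m,im=snap('wrist','w3')
print(observe()['ee_pos'])"
```

```text
t 3.38 pos [ 0.4968 -0.1748  0.0232] jaw yaw -28.0 j [-0.55  0.75  1.83  0.    0.55 -0.06] F [ 1.9 -0.2 -0.5] w 0.0501
delta mm [-0.1 -1.8  0.2] turn deg [ 0.4 -0.1 -0. ]
toolaxes x,y in world [0.47 0.88] [ 0.88 -0.47]
-0.0001 -0.0018 0.0002 0.4 -0.1 -0.0
[ 0.49666079 -0.17470247  0.02344577]
```

View pics/w3.png

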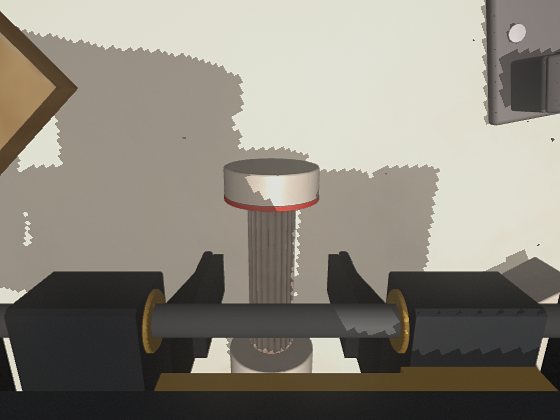

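The plug sits between the fingers: shaft at column 272, jaw middle about 275. Closing.

carry_out --motion "0 0 0 0 0 0 0.012;0 0 0 0 0 0 0.012;0 0 0 0 0 0 0.012;0 0 0 0 0 0 0.012;0 0 0 0 0 0 0.012" --squeeze 30

```text
t: 4.05
ee_pos: [0.4968, -0.1747, 0.0242]
eef_rot: [2.689, 1.615, 0.007]
contact_force: [1.3, 0.4, -1.3]
gripper_width: 0.22
```

```bash
python3 -c "
from h import *
plan(.4952,-.174,.12,-28,3)"
```

```text
t 4.05 pos [ 0.4968 -0.1747  0.0242] jaw yaw -28.0 j [-0.55  0.75  1.83  0.    0.55 -0.06] F [ 1.3  0.4 -1.3] w 0.0192
delta mm [ -0.   -1.1 -95.9] turn deg [ 0.4 -0.1 -0. ]
toolaxes x,y in world [0.47 0.88] [ 0.88 -0.47]
-0.0000 -0.0004 -0.0320 0.1 -0.0 -0.0
-0.0000 -0.0004 -0.0319 0.1 -0.0 -0.0
-0.0000 -0.0005 -0.0319 0.1 -0.0 -0.0
```

carry_out --motion "0 0 -0.03 0 0 0 0.012;0 0 -0.03 0 0 0 0.012;0 0 -0.03 0 0 0 0.012;0 0 0 0 0 0 0.012"

```text
t: 4.55
ee_pos: [0.4923, -0.1722, 0.1137]
eef_rot: [-2.688, -1.616, 0.002]
contact_force: [0.4, -0.7, -2.1]
gripper_width: 0.22
```

```bash
python3 -c "
from h import *
plan(.6605,-.1105,.12,-17.3,6)
m,im=snap('wrist','w4')"
```

```text
t 4.55 pos [ 0.4923 -0.1722  0.1137] jaw yaw -28.0 j [-0.55  0.59  1.8   0.    0.76 -0.06] F [ 0.4 -0.7 -2.1] w 0.0191
delta mm [133.4 119.6  -6.7] turn deg [ -0.3  -0.1 -10.7]
toolaxes x,y in world [0.47 0.88] [ 0.88 -0.47]
0.0222 0.0199 -0.0011 -0.0 -0.0 -1.8
0.0216 0.0206 -0.0011 -0.0 -0.0 -1.8
0.0209 0.0213 -0.0011 -0.0 -0.0 -1.8
0.0203 0.0219 -0.0011 -0.0 -0.0 -1.8
0.0196 0.0225 -0.0011 -0.0 -0.0 -1.8
0.0189 0.0231 -0.0011 -0.0 -0.0 -1.8
```

View pics/w4.png

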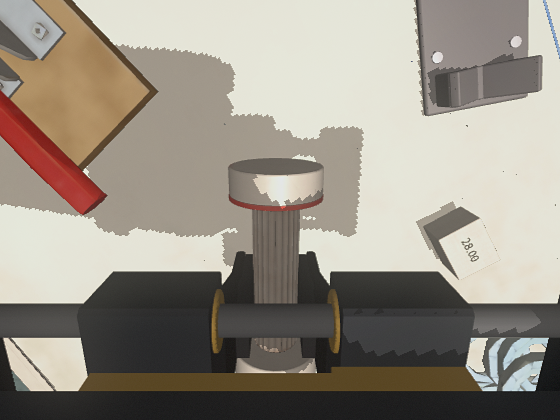

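```bash
python3 - <<'E'
from h import *
m,im=load("w4"); p=np.array([.4923,-.1722,.1137])
R=Ro.from_rotvec([-2.688,-1.616,.002])
for uv,z in(((276,209),.1137-.0047+.0192),((228,190),.109),((323,190),.109)):
  print((R.inv().apply(cast(m,uv,z)[0]-p)*1e3).round(1))
E
```

```text
[ 42.4   0.5 -14.4]
[ 44.7 -19.3   4.9]
[44.8 19.8  4.7]
```

carry_out --motion "0.0222 0.0199 -0.001 -0.05 0 -1.8 0.012;0.0216 0.0206 -0.001 -0.05 0 -1.8 0.012;0.0209 0.0213 -0.001 -0.05 0 -1.8 0.012;0.0203 0.0219 -0.001 -0.05 0 -1.8 0.012;0.0196 0.0225 -0.001 -0.05 0 -1.8 0.012;0.0189 0.0231 -0.001 -0.05 0 -1.8 0.012;0 0 0 0 0 0 0.012"

```text
t: 5.48
ee_pos: [0.6523, -0.1031, 0.0988]
eef_rot: [-2.497, -1.852, 0.027]
contact_force: [0.4, 0.4, -2.7]
gripper_width: 0.224
```

```bash
python3 -c "
from h import *
plan(.6605,-.1105,.12,-17.3,1)
m,im=snap('wrist','w5')
m,im=snap('top','t5',(300,120,420,220),5)"
```

```text
t 5.47 pos [ 0.6523 -0.1031  0.0988] jaw yaw -16.9 j [-0.33  0.76  1.42  0.01  1.   -0.04] F [ 0.4  0.4 -2.7] w 0.0195
delta mm [ -4.6   9.2 -21.6] turn deg [-2.1 -0.3  0.4]
toolaxes x,y in world [0.29 0.96] [ 0.96 -0.29]
-0.0046 0.0092 -0.0216 -2.1 -0.3 0.4
```

View pics/w5.png

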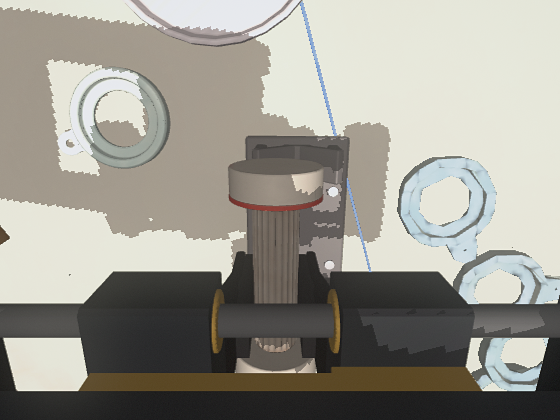

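```bash
python3 - <<'E'
from h import *
m,im=load("w5")
P=cast(m,[(246,137),(349,137)],.006);print(P.round(4),np.linalg.norm(P[0]-P[1]))
c=P.mean(0); v=P[0]-P[1]; a=np.arctan2(v[1],v[0])-np.pi/2; print(np.degrees(a), "perp center", c-[0.061*np.cos(np.radians(72.7)),.061*np.sin(np.radians(72.7)),0])
E
```

```text
[[ 0.6483 -0.0418  0.006 ]
 [ 0.7101 -0.0603  0.006 ]] 0.06457981635345136
73.3198361054626 perp center [ 0.66107853 -0.1093031   0.006     ]
```

carry_out --motion "-0.0046 0.0092 -0.012 -2.1 -0.3 0.4 0.012;0 0 0 0 0 0 0.012"

```text
t: 5.82
ee_pos: [0.6555, -0.1118, 0.1095]
eef_rot: [-2.53, -1.856, 0.006]
contact_force: [-0.4, 0.3, -2.0]
gripper_width: 0.219
```

```bash
python3 -c "
from h import *
plan(.6605,-.1105,.06,-17.3,4)
m,im=snap('wrist','w6')"
```

```text
t 5.83 pos [ 0.6555 -0.1118  0.1095] jaw yaw -17.5 j [-0.34  0.74  1.42 -0.    0.99 -0.03] F [-0.4  0.3 -2. ] w 0.0191
delta mm [ 2.8  4.6 49.5] turn deg [-0.3  0.  -0.2]
toolaxes x,y in world [0.3  0.95] [ 0.95 -0.3 ]
0.0007 0.0012 0.0124 -0.1 0.0 -0.0
0.0007 0.0011 0.0124 -0.1 0.0 -0.0
0.0007 0.0011 0.0124 -0.1 0.0 -0.0
0.0007 0.0011 0.0124 -0.1 0.0 -0.0
```

View pics/w6.png

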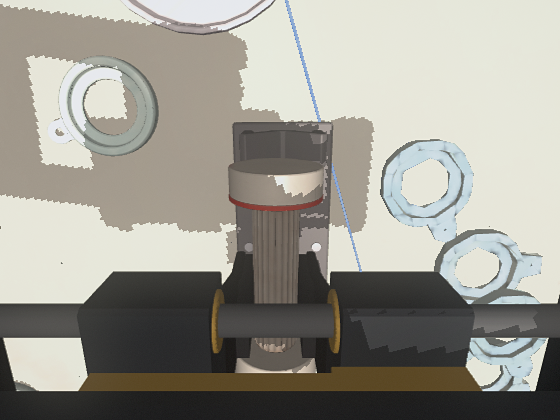

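carry_out --motion "0.0008 0.0013 0.011 -0.1 0 0 0.012;0.0008 0.0013 0.011 -0.1 0 0 0.012;0.0008 0.0013 0.011 -0.1 0 0 0.012;0.0006 0.0013 0.009 0 0 0 0.012;0 0 0 0 0 0 0.012"

```text
t: 6.5
ee_pos: [0.6591, -0.11, 0.0628]
eef_rot: [-2.53, -1.855, 0.006]
contact_force: [0.8, -0.2, -3.3]
gripper_width: 0.221
```

```bash
python3 -c "
from h import *
plan(.6606,-.1102,.06,-17.3,1)
m,im=snap('wrist','w7')"
```

```text
t 6.50 pos [ 0.6591 -0.11    0.0628] jaw yaw -17.5 j [-0.33  0.81  1.43 -0.    0.91 -0.03] F [ 0.8 -0.2 -3.3] w 0.0192
delta mm [0.3 1.5 2.8] turn deg [-0.3  0.  -0.2]
toolaxes x,y in world [0.3  0.95] [ 0.95 -0.3 ]
0.0003 0.0015 0.0028 -0.3 0.0 -0.2
```

View pics/w7.png

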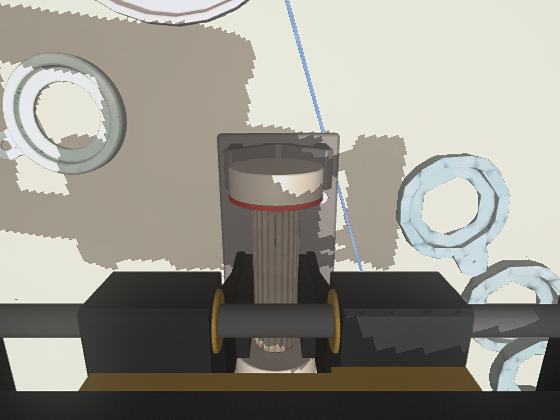

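carry_out --motion "0.0002 0.0015 0.006 -0.2 0 0 0.012;0 0 0.006 0 0 0 0.012;0 0 0.005 0 0 0 0.012;0 0 0 0 0 0 0.012"

```text
t: 7.05
ee_pos: [0.6615, -0.1105, 0.0459]
eef_rot: [2.533, 1.857, -0.0]
contact_force: [-0.8, 0.2, -4.0]
gripper_width: 0.218
```

```bash
python3 -c "
from h import *
plan(.6606,-.1102,.0407,-17.3,1)"
```

```text
t 7.05 pos [ 0.6615 -0.1105  0.0459] jaw yaw -17.5 j [-0.33  0.83  1.44 -0.    0.87 -0.03] F [-0.8  0.2 -4. ] w 0.0190
delta mm [ 0.  -1.   5.2] turn deg [ 0.   0.  -0.2]
toolaxes x,y in world [0.3  0.95] [ 0.95 -0.3 ]
0.0000 -0.0010 0.0052 0.0 0.0 -0.2
```

carry_out --motion "0 -0.0005 0.003 0 0 0 0.012;0 0 0.002 0 0 0 0.012;0 0 0 0 0 0 0.012"

```text
t: 7.42
ee_pos: [0.661, -0.1104, 0.0418]
eef_rot: [2.533, 1.857, -0.0]
contact_force: [0.2, -0.5, -2.8]
gripper_width: 0.221
```

```bash
python3 -c "
from h import *
plan(.6606,-.1102,.0407,-17.3,1)"
```

```text
t 7.42 pos [ 0.661  -0.1104  0.0418] jaw yaw -17.5 j [-0.33  0.84  1.44 -0.    0.87 -0.03] F [ 0.2 -0.5 -2.8] w 0.0192
delta mm [ 0.1 -0.5  1.1] turn deg [ 0.   0.  -0.2]
toolaxes x,y in world [0.3  0.95] [ 0.95 -0.3 ]
0.0001 -0.0005 0.0011 0.0 0.0 -0.2
```

carry_out --motion "0 0 0.0015 0 0 0 0.012;0 0 0 0 0 0 0.012"

```text
t: 7.68
ee_pos: [0.6611, -0.1105, 0.0419]
eef_rot: [2.532, 1.857, 0.0]
contact_force: [-0.1, -0.2, -2.6]
gripper_width: 0.22
```

carry_out --motion "0 0 0.003 0 0 0 0.012;0 0 0 0 0 0 0.012"

```text
t: 7.92
ee_pos: [0.6611, -0.1104, 0.0419]
eef_rot: [2.532, 1.858, 0.0]
contact_force: [-1.1, 0.6, -2.1]
gripper_width: 0.217
```

carry_out --motion "0 0 0.003 0 0 0 0.012;0 0 0.002 0 0 0 0.012"

```text
t: 8.18
ee_pos: [0.6611, -0.1104, 0.0414]
eef_rot: [2.531, 1.858, -0.001]
contact_force: [-6.2, 2.0, 10.2]
gripper_width: 0.218
```

Contact with the saddles: +10 N upward. Releasing.

carry_out --motion "0 0 -0.001 0 0 0 0.02;0 0 0 0 0 0 0.03;0 0 0 0 0 0 0.045;0 0 0 0 0 0 0.05;0 0 -0.01 0 0 0 0.05;0 0 -0.03 0 0 0 0.05;0 0 -0.03 0 0 0 0.05;0 0 0 0 0 0 0.05"

```text
t: 9.18
ee_pos: [0.663, -0.111, 0.1145]
eef_rot: [2.528, 1.855, 0.004]
contact_force: [-0.5, -0.1, -0.4]
gripper_width: 0.571
```

```bash
python3 -c "
from h import *
plan(.5987,-.247,.16,-17.3,1)
m,im=snap('wrist','w8')"
```

```text
t 9.18 pos [ 0.663  -0.111   0.1145] jaw yaw -17.5 j [-0.33  0.74  1.41 -0.    0.99 -0.03] F [-0.5 -0.1 -0.4] w 0.0497
delta mm [-149.1  -20.3  -45.4] turn deg [ 0.3  0.1 -0.2]
toolaxes x,y in world [0.3  0.95] [ 0.95 -0.3 ]
-0.1491 -0.0203 -0.0454 0.3 0.1 -0.2
```

View pics/w8.png

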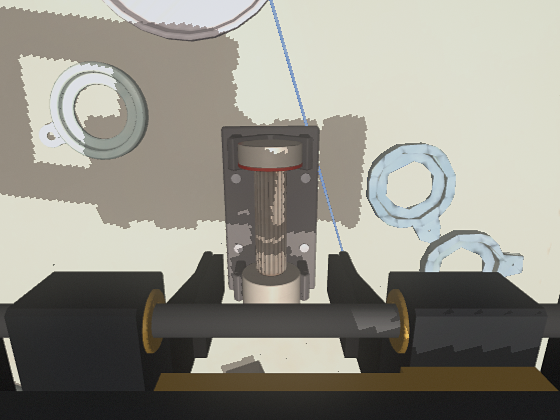

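The plug lies in both saddles, red head at (270,150) and large head at (272,285). Next is the tall block.

```bash
python3 -c "
from h import *
plan(.5987,-.247,.15,3.2,6)"
```

```text
t 9.22 pos [ 0.6619 -0.1107  0.113 ] jaw yaw -17.4 j [-0.33  0.74  1.41 -0.    0.99 -0.03] F [-1.   0.4 -0.2] w 0.0497
delta mm [-149.   -19.3  -36.9] turn deg [  0.1   0.1 -20.6]
toolaxes x,y in world [0.3  0.95] [ 0.95 -0.3 ]
-0.0248 -0.0032 -0.0061 0.0 0.0 -3.4
-0.0246 -0.0047 -0.0062 0.0 0.0 -3.4
-0.0243 -0.0062 -0.0062 0.0 0.0 -3.4
-0.0239 -0.0076 -0.0062 0.0 0.0 -3.4
-0.0234 -0.0090 -0.0062 0.0 0.0 -3.4
-0.0228 -0.0104 -0.0062 0.0 0.0 -3.4
```

carry_out --motion "-0.0248 -0.0032 -0.009 0 0 -3.4 0.06;-0.0246 -0.0047 -0.009 0 0 -3.4 0.06;-0.0243 -0.0062 -0.006 0 0 -3.4 0.06;-0.0239 -0.0076 -0.006 0 0 -3.4 0.06;-0.0234 -0.009 -0.006 0 0 -3.4 0.06;-0.0228 -0.0104 -0.006 0 0 -3.4 0.06;0 0 0 0 0 0 0.06"

```text
t: 10.1
ee_pos: [0.5927, -0.2482, 0.1468]
eef_rot: [-2.141, -2.282, 0.007]
contact_force: [0.6, 0.4, -0.1]
gripper_width: 0.691
```

```bash
python3 -c "
from h import *
plan(.5987,-.247,.15,3.2,1)
m,im=snap('wrist','w9')"
```

```text
t 10.10 pos [ 0.5927 -0.2482  0.1468] jaw yaw 3.7 j [-0.57  0.67  1.46 -0.    1.03 -0.63] F [ 0.6  0.4 -0.1] w 0.0602
delta mm [ 0.8  6.1 -3.2] turn deg [-0.7 -0.4  0.5]
toolaxes x,y in world [-0.06  1.  ] [1.   0.06]
0.0008 0.0061 -0.0032 -0.7 -0.4 0.5
```

View pics/w9.png

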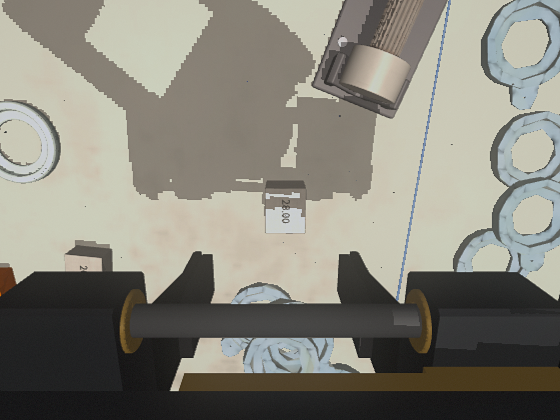

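```bash
python3 - <<'E'
from h import *
m,im=load("w9")
a=cv2.resize(im[165:250,240:330,::-1],None,fx=6,fy=6,interpolation=cv2.INTER_CUBIC);cv2.imwrite("pics/w9c.png",a)
E
```

```text
(no output)
```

View pics/w9c.png

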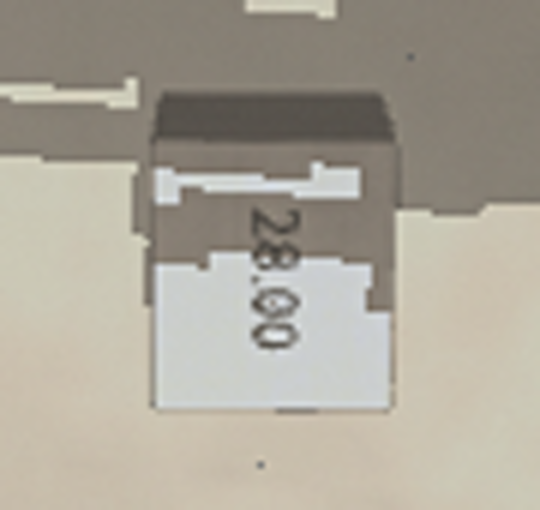

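```bash
python3 - <<'E'
from h import *
m,im=load("w9")
b=cast(m,np.array([(152,140),(396,141),(391,409),(152,409)])/6+[240,165],.028)
print(b.round(4),b.mean(0).round(4),[np.linalg.norm(b[i]-b[(i+1)%4]).round(4) for i in range(4)])
for i,j in((0,1),(3,2),(0,3),(1,2)):
  v=b[j]-b[i];print(np.degrees(np.arctan2(v[1],v[0])))
plan(*b.mean(0)[:2],.029,3.2,6)
E
```

```text
[[ 0.5832 -0.2305  0.028 ]
 [ 0.6127 -0.2287  0.028 ]
 [ 0.6151 -0.2631  0.028 ]
 [ 0.5851 -0.2652  0.028 ]] [ 0.599  -0.2469  0.028 ] [np.float64(0.0296), np.float64(0.0345), np.float64(0.03), np.float64(0.0347)]
3.585592259732493
3.916608116453097
-86.78105632209942
-86.01233858183835
t 10.15 pos [ 0.5927 -0.2469  0.1464] jaw yaw 3.7 j [-0.57  0.67  1.46 -0.    1.03 -0.63] F [ 1.   0.5 -0.5] w 0.0600
delta mm [ -1.3   7.8 117.3] turn deg [-0.7 -0.4  0.5]
toolaxes x,y in world [-0.06  1.  ] [1.   0.06]
-0.0002 0.0013 0.0196 -0.1 -0.1 0.1
-0.0002 0.0013 0.0196 -0.1 -0.1 0.1
-0.0002 0.0012 0.0196 -0.1 -0.1 0.1
-0.0001 0.0012 0.0196 -0.1 -0.1 0.1
-0.0001 0.0011 0.0196 -0.1 -0.1 0.1
-0.0001 0.0011 0.0196 -0.1 -0.1 0.1
```

carry_out --motion "0 0.0013 0.018 -0.1 0 0 0.06;0 0.0013 0.018 -0.1 0 0 0.06;0 0.0012 0.018 -0.1 0 0 0.06;0 0.0012 0.018 -0.1 0 0 0.06;0 0.0011 0.018 -0.1 0 0 0.06;0 0.0011 0.014 -0.1 0 0 0.06;0 0 0 0 0 0 0.06"

```text
t: 11.02
ee_pos: [0.5982, -0.2404, 0.0307]
eef_rot: [-2.136, -2.284, -0.006]
contact_force: [-0.8, 0.1, -0.5]
gripper_width: 0.691
```

```bash
python3 - <<'E'
from h import *
plan(.599,-.2469,.029,3.6,1)
E
```

```text
t 11.03 pos [ 0.5982 -0.2404  0.0307] jaw yaw 3.8 j [-0.56  0.83  1.5   0.01  0.82 -0.63] F [-0.8  0.1 -0.5] w 0.0601
delta mm [-6.6  0.4  1.6] turn deg [-0.4 -0.7  0.2]
toolaxes x,y in world [-0.07  1.  ] [1.   0.07]
-0.0066 0.0004 0.0016 -0.4 -0.7 0.2
```

carry_out --motion "-0.0066 0.0004 0.0016 -0.4 -0.6 0 0.06;0 0 0 0 0 0 0.06"

```text
t: 11.28
ee_pos: [0.5999, -0.2481, 0.0298]
eef_rot: [2.145, 2.293, 0.003]
contact_force: [0.4, 0.2, -0.0]
gripper_width: 0.688
```

```bash
python3 - <<'E'
from h import *
plan(.599,-.2469,.029,3.6,1)
E
```

```text
t 11.28 pos [ 0.5999 -0.2481  0.0298] jaw yaw 3.8 j [-0.56  0.83  1.5   0.    0.81 -0.63] F [ 0.4  0.2 -0. ] w 0.0599
delta mm [ 1.2 -0.8  0.8] turn deg [ 0.1 -0.   0.2]
toolaxes x,y in world [-0.07  1.  ] [1.   0.07]
0.0012 -0.0008 0.0008 0.1 -0.0 0.2
```

carry_out --motion "0.0005 -0.0005 0.0005 0 0 0 0.022;0 0 0 0 0 0 0.022;0 0 0 0 0 0 0.022;0 0 0 0 0 0 0.022;0 0 -0.03 0 0 0 0.022;0 0 -0.03 0 0 0 0.022;0 0 -0.03 0 0 0 0.022;0 0 0 0 0 0 0.022" --squeeze 30

```text
t: 12.28
ee_pos: [0.598, -0.247, 0.1206]
eef_rot: [-2.145, -2.293, -0.002]
contact_force: [-0.4, -0.0, -2.4]
gripper_width: 0.339
```

```bash
python3 - <<'E'
from h import *
plan(.56,.1,.2,3.6,1)
m,im=snap('wrist','w10')
E
```

```text
t 12.28 pos [ 0.598  -0.247   0.1206] jaw yaw 3.8 j [-0.56  0.7   1.47  0.    0.97 -0.63] F [-0.4 -0.  -2.4] w 0.0295
delta mm [348.9 -14.9 -78.7] turn deg [-0.  -0.1  0.2]
toolaxes x,y in world [-0.07  1.  ] [1.   0.07]
0.3489 -0.0149 -0.0787 -0.0 -0.1 0.2
```

View pics/w10.png

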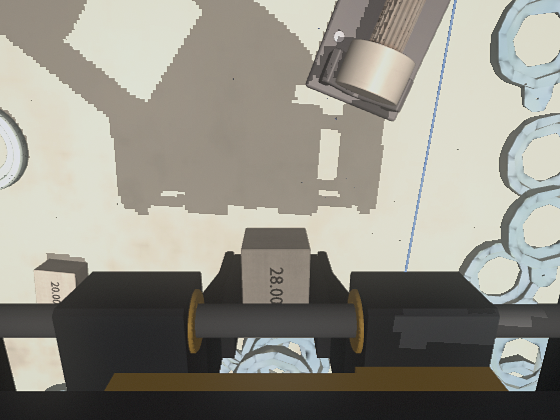

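carry_out --motion "0.04 0 -0.02 0 0 0 0.022;0.05 0 -0.015 0 0 0 0.022;0.05 0 -0.012 0 0 0 0.022;0.05 0 -0.012 0 0 0 0.022;0.05 0 -0.01 0 0 0 0.022;0.05 0 -0.01 0 0 0 0.022;0.04 0 -0.008 0 0 0 0.022;0.01 0 0 0 0 0 0.022"

```text
t: 13.32
ee_pos: [0.5669, 0.1026, 0.1943]
eef_rot: [-2.132, -2.268, 0.019]
contact_force: [-1.0, -1.3, -2.3]
gripper_width: 0.343
```

```bash
python3 - <<'E'
from h import *
plan(.6,.12,.2,3.6,1)
m,im=snap('wrist','w11')
E
```

```text
t 13.32 pos [0.5669 0.1026 0.1943] jaw yaw 3.6 j [-0.02  0.53  1.59  0.01  1.06 -0.09] F [-1.  -1.3 -2.3] w 0.0298
delta mm [15.4 33.9 -6.5] turn deg [-1.6 -0.7 -0.1]
toolaxes x,y in world [-0.06  1.  ] [1.   0.06]
0.0154 0.0339 -0.0065 -1.6 -0.7 -0.1
```

View pics/w11.png

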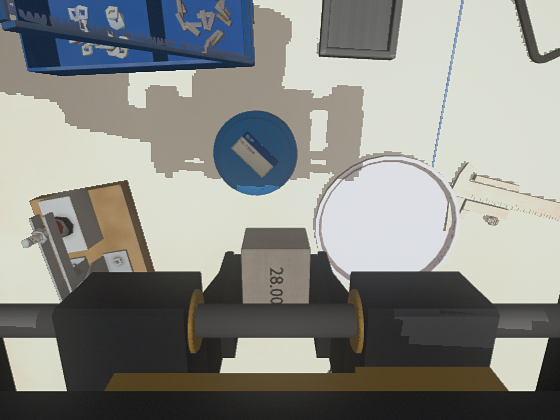

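```bash
python3 - <<'E'
from h import *
o=cv2.imread("pics/side0.png"); cv2.imwrite("pics/s0c.png",cv2.resize(o[160:310,110:260],None,fx=4,fy=4,interpolation=cv2.INTER_CUBIC))
o=cv2.imread("pics/top0.png"); cv2.imwrite("pics/t0c.png",cv2.resize(o[130:280,90:240],None,fx=4,fy=4,interpolation=cv2.INTER_CUBIC))
E
```

```text
(no output)
```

View pics/s0c.png

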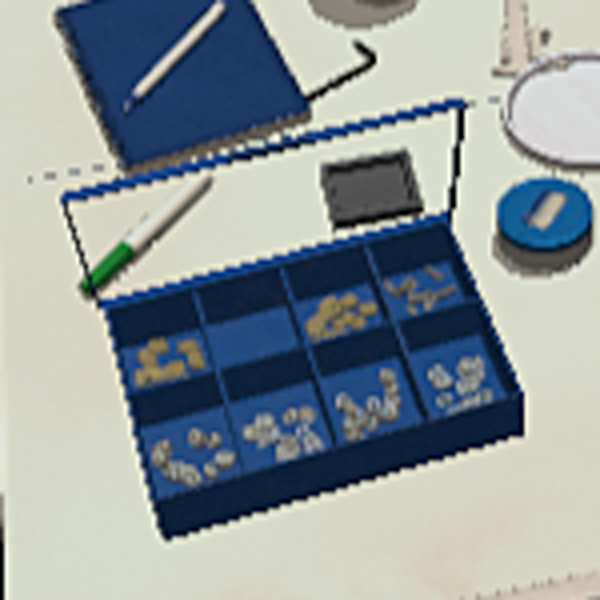

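View pics/t0c.png

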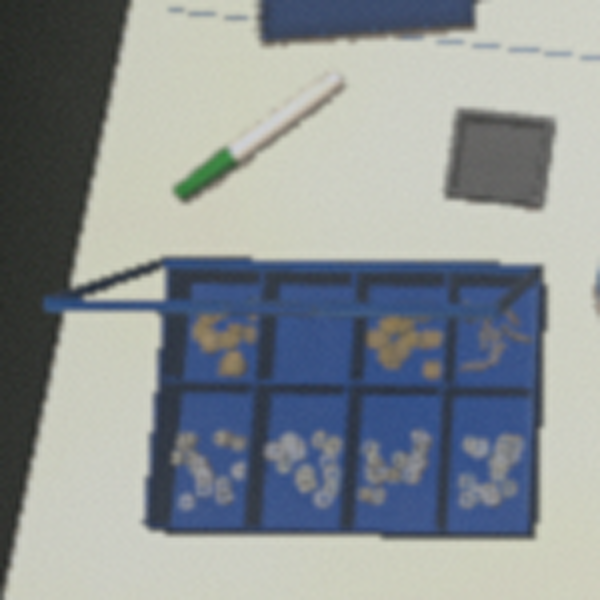

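```bash
python3 - <<'E'
from h import *
mt,ms=camera_model("top"),camera_model("side")
def tri(a,b):
  Pm=[]
  for m in(mt,ms):
    f=210/np.tan(np.radians(m['fovy']/2));K=np.array([[f,0,m['cx']],[0,f,m['cy']],[0,0,1]]);Pm.append(K@np.c_[m['R'],m['t']])
  X=cv2.triangulatePoints(Pm[0],Pm[1],np.array(a,float).reshape(2,1),np.array(b,float).reshape(2,1)).ravel();return X[:3]/X[3]
print(tri((215.75,207.5),(225.75,186)),tri((101.75,205.75),(126.75,209.5)))
print(cast(mt,np.array([(457,108),(553,118),(543,207),(446,198)])/4+[90,130],.012))
print("box corner top",cast(mt,np.array([(541,268),(165,258)])/4+[90,130],.035))
E
```

```text
[0.47317358 0.19811715 0.20656209] [0.44601289 0.43974649 0.21094033]
[[0.64866117 0.28554358 0.012     ]
 [0.64946891 0.21988369 0.012     ]
 [0.58658001 0.2173541  0.012     ]
 [0.58494943 0.28279507 0.012     ]]
box corner top [[0.53923017 0.20862739 0.035     ]
 [0.5164469  0.45218935 0.035     ]]
```

```bash
python3 - <<'E'
from h import *
plan(.617,.251,.2,-88.3,9)
E
```

```text
t 13.38 pos [0.5665 0.1028 0.1939] jaw yaw 3.5 j [-0.02  0.53  1.59  0.01  1.06 -0.09] F [-0.2  0.8 -2.2] w 0.0297
delta mm [144.9  59.3  -6. ] turn deg [ -0.8  -1.9 -88.2]
toolaxes x,y in world [-0.06  1.  ] [1.   0.06]
0.0161 0.0066 -0.0007 -0.1 -0.2 -9.8
0.0147 0.0092 -0.0007 -0.1 -0.2 -9.8
0.0130 0.0116 -0.0007 -0.1 -0.2 -9.8
0.0108 0.0136 -0.0008 -0.1 -0.2 -9.8
0.0083 0.0153 -0.0008 -0.1 -0.2 -9.8
0.0056 0.0165 -0.0008 -0.1 -0.2 -9.8
0.0027 0.0172 -0.0008 -0.1 -0.2 -9.8
-0.0003 0.0174 -0.0008 -0.1 -0.2 -9.8
-0.0032 0.0171 -0.0007 -0.1 -0.2 -9.8
```

```bash
sed -i 's/for k in(0,180):/for k in KS:/; ' h.py; sed -i '1i KS=(0,180)' h.py; python3 - <<'E'
import h
from h import *
h.KS=(0,)
plan(.617,.251,.2,-88.3,9)
E
```

```text
t 13.38 pos [0.5665 0.1028 0.1939] jaw yaw 3.5 j [-0.02  0.53  1.59  0.01  1.06 -0.09] F [-0.2  0.8 -2.2] w 0.0297
delta mm [144.9  59.3  -6. ] turn deg [-1.9  0.8 91.8]
toolaxes x,y in world [-0.06  1.  ] [1.   0.06]
0.0161 0.0066 -0.0007 -0.2 0.1 10.2
0.0170 0.0036 -0.0006 -0.2 0.1 10.2
0.0174 0.0006 -0.0006 -0.2 0.1 10.2
0.0172 -0.0025 -0.0006 -0.2 0.1 10.2
0.0165 -0.0055 -0.0006 -0.2 0.1 10.2
0.0153 -0.0084 -0.0006 -0.2 0.1 10.2
0.0135 -0.0109 -0.0006 -0.2 0.1 10.2
0.0114 -0.0132 -0.0006 -0.2 0.1 10.2
0.0089 -0.0150 -0.0006 -0.2 0.1 10.2
```

carry_out --motion "0.0161 0.0066 -0.0007 -0.2 0.1 10.2 0.022;0.017 0.0036 -0.0007 -0.2 0.1 10.2 0.022;0.0174 0.0006 -0.0007 -0.2 0.1 10.2 0.022;0.0172 -0.0025 -0.0007 -0.2 0.1 10.2 0.022;0.0165 -0.0055 -0.0007 -0.2 0.1 10.2 0.022;0.0153 -0.0084 -0.0007 -0.2 0.1 10.2 0.022;0.0135 -0.0109 -0.0007 -0.2 0.1 10.2 0.022;0.0114 -0.0132 -0.0007 -0.2 0.1 10.2 0.022"

```text
t: 14.38
ee_pos: [0.6128, 0.2227, 0.1849]
eef_rot: [3.131, 0.232, -0.04]
contact_force: [0.4, -0.4, -1.4]
gripper_width: 0.339
```

carry_out --motion "0.0089 -0.015 -0.0007 -0.2 0.1 10.2 0.022;0 0 0 0 0 0 0.022"

```text
t: 14.62
ee_pos: [0.6195, 0.2366, 0.1816]
eef_rot: [3.131, -0.056, -0.044]
contact_force: [0.3, -0.6, -2.9]
gripper_width: 0.339
```

```bash
python3 - <<'E'
from h import *
plan(.617,.251,.15,-88.3,3)
m,im=snap('wrist','w12')
E
```

```text
t 14.62 pos [0.6195 0.2366 0.1816] jaw yaw -92.1 j [ 0.2   0.66  1.36 -0.    1.15  1.81] F [ 0.3 -0.6 -2.9] w 0.0295
delta mm [ -2.2 -14.6  31.5] turn deg [ 0.5  1.6 -3.8]
toolaxes x,y in world [ 1.   -0.04] [-0.04 -1.  ]
-0.0007 -0.0049 0.0105 0.2 0.5 -1.3
-0.0007 -0.0049 0.0105 0.2 0.5 -1.3
-0.0007 -0.0048 0.0105 0.2 0.5 -1.3
```

View pics/w12.png

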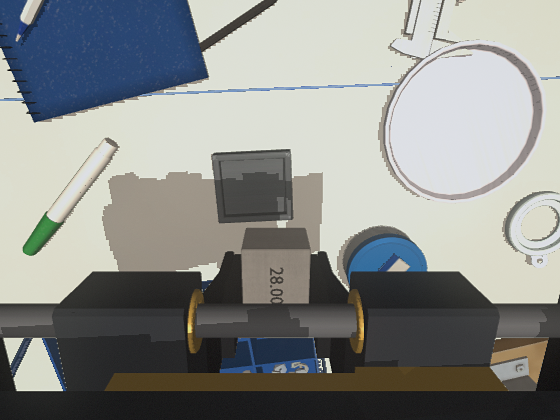

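```bash
python3 - <<'E'
from h import *
m,im=load("w12")
a=cv2.resize(im[140:235,200:305,::-1],None,fx=6,fy=6,interpolation=cv2.INTER_CUBIC);cv2.imwrite("pics/w12c.png",a)
a=cv2.resize(im[25:215,370:560,::-1],None,fx=3,fy=3,interpolation=cv2.INTER_CUBIC);cv2.imwrite("pics/w12d.png",a)
E
```

```text
(no output)
```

View pics/w12c.png

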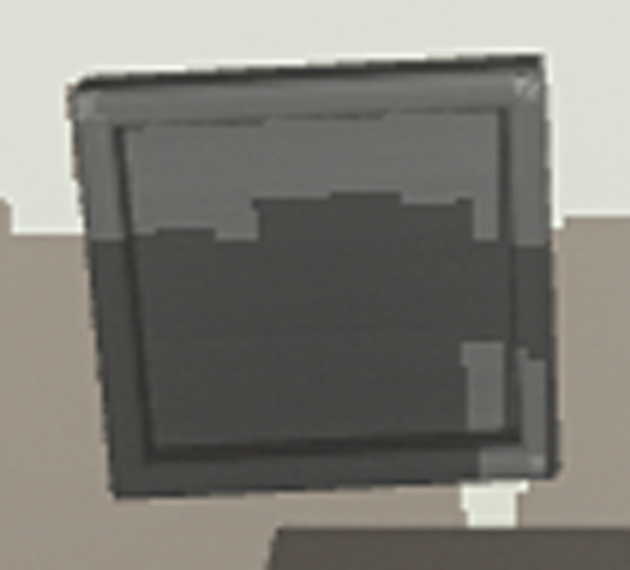

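View pics/w12d.png

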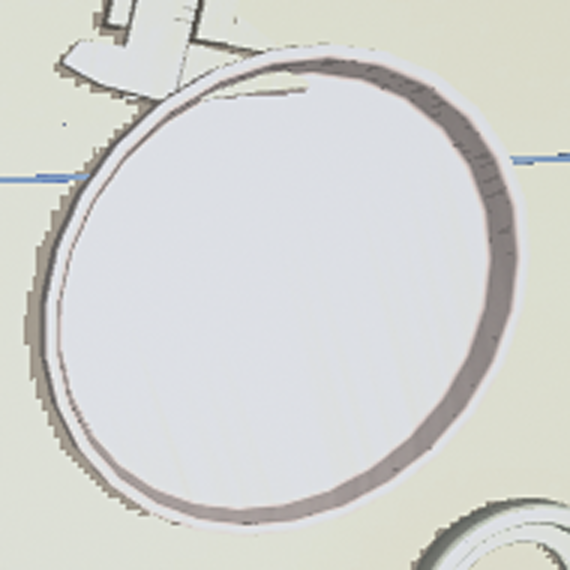

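```bash
python3 - <<'E'
from h import *
from scipy.optimize import least_squares
m,im=load("w12")
for p in([(78,88),(543,70),(555,475),(113,495)],[(115,127),(505,110),(522,442),(150,458)]):
  b=cast(m,np.array(p)/6+[200,140],.012);print(b.round(4),b.mean(0).round(4),[np.linalg.norm(b[i]-b[(i+1)%4]).round(4) for i in range(4)])
  for i,j in((0,1),(3,2),(0,3),(1,2)):
    v=b[j]-b[i];print(round(np.degrees(np.arctan2(v[1],v[0])),1),end=' ')
d=cast(m,np.array([(45,315),(330,45),(520,260),(250,530),(455,102),(498,370),(75,190),(420,470)])/3+[370,25],.012)[:,:2]
r=least_squares(lambda q:np.hypot(*(d-q[:2]).T)-q[2],[.66,.07,.066]);print("dish",r.x.round(4),r.fun.round(4))
E
```

```text
[[0.6513 0.2864 0.012 ]
 [0.6514 0.2212 0.012 ]
 [0.591  0.2208 0.012 ]
 [0.5904 0.2867 0.012 ]] [0.621  0.2538 0.012 ] [np.float64(0.0652), np.float64(0.0604), np.float64(0.0658), np.float64(0.0609)]
-89.9 -89.5 179.8 -179.6 [[0.6456 0.2817 0.012 ]
 [0.6459 0.2267 0.012 ]
 [0.5964 0.2256 0.012 ]
 [0.596  0.2807 0.012 ]] [0.621  0.2537 0.012 ] [np.float64(0.055), np.float64(0.0496), np.float64(0.0551), np.float64(0.0496)]
-89.7 -89.7 -178.9 -178.7 dish [0.6661 0.078  0.0656] [-0.0009  0.0003 -0.0007 -0.0013 -0.0013  0.0011  0.0016  0.0013]
```

```bash
python3 - <<'E'
from h import *
plan(.6205,.2538,.08,-89.6,6)
E
```

```text
t 14.68 pos [0.619  0.2357 0.1813] jaw yaw -92.0 j [ 0.2   0.66  1.36 -0.    1.15  1.81] F [ 0.5  0.2 -2.5] w 0.0296
delta mm [  3.8 -19.2 101. ] turn deg [ 0.6  1.7 -2.4]
toolaxes x,y in world [ 1.   -0.04] [-0.04 -1.  ]
0.0006 -0.0032 0.0168 0.1 0.3 -0.4
0.0006 -0.0032 0.0168 0.1 0.3 -0.4
0.0005 -0.0031 0.0169 0.1 0.3 -0.4
0.0005 -0.0031 0.0169 0.1 0.3 -0.4
0.0004 -0.0031 0.0169 0.1 0.3 -0.4
0.0003 -0.0030 0.0169 0.1 0.3 -0.4
```

carry_out --motion "0.0006 -0.0032 0.016 0.1 0.3 -0.4 0.022;0.0006 -0.0032 0.016 0.1 0.3 -0.4 0.022;0.0005 -0.0031 0.016 0.1 0.3 -0.4 0.022;0.0005 -0.0031 0.016 0.1 0.3 -0.4 0.022;0.0004 -0.0031 0.016 0.1 0.3 -0.4 0.022;0.0003 -0.003 0.016 0.1 0.3 -0.4 0.022;0 0 0 0 0 0 0.022"

```text
t: 15.55
ee_pos: [0.6154, 0.2464, 0.0735]
eef_rot: [3.138, 0.022, -0.015]
contact_force: [-0.8, -0.8, -0.8]
gripper_width: 0.343
```

```bash
python3 - <<'E'
from h import *
plan(.6205,.2538,.05,-89.6,2)
m,im=snap('wrist','w13')
E
```

```text
t 15.55 pos [0.6154 0.2464 0.0735] jaw yaw -89.2 j [ 0.21  0.79  1.44 -0.    0.92  1.77] F [-0.8 -0.8 -0.8] w 0.0299
delta mm [ 5.4 -7.4 23.4] turn deg [0.2 0.5 0.4]
toolaxes x,y in world [1.   0.01] [ 0.01 -1.  ]
0.0027 -0.0037 0.0117 0.1 0.3 0.2
0.0026 -0.0037 0.0117 0.1 0.3 0.2
```

View pics/w13.png

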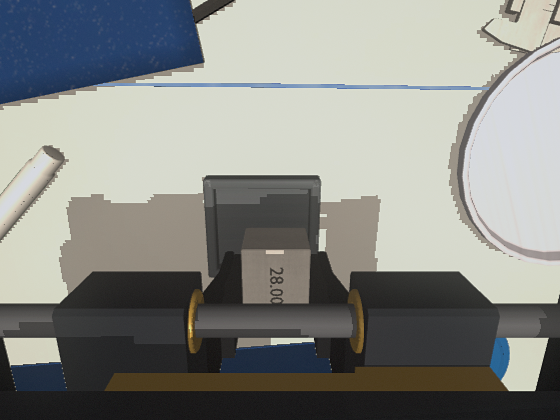

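Correcting at this height, then descending.

carry_out --motion "0.0027 -0.0037 0.009 0.1 0.2 0.2 0.022;0.0026 -0.0037 0.009 0.1 0.2 0.2 0.022;0 0 0 0 0 0 0.022"

```text
t: 15.98
ee_pos: [0.6232, 0.2545, 0.0566]
eef_rot: [-3.14, -0.011, -0.005]
contact_force: [0.6, -0.1, -3.0]
gripper_width: 0.341
```

```bash
python3 - <<'E'
from h import *
plan(.6205,.2538,.0333,-89.6,1)
E
```

```text
t 15.97 pos [0.6232 0.2545 0.0566] jaw yaw -89.6 j [0.22 0.82 1.43 0.   0.89 1.79] F [ 0.6 -0.1 -3. ] w 0.0297
delta mm [-2.7  0.7 23.3] turn deg [-0.1 -0.2 -0. ]
toolaxes x,y in world [1.   0.01] [ 0.01 -1.  ]
-0.0027 0.0007 0.0233 -0.1 -0.2 -0.0
```

carry_out --motion "-0.0015 0.0004 0.007 0 0 0 0.022;-0.001 0.0003 0.007 0 0 0 0.022;0 0 0.005 0 0 0 0.022;0 0 0 0 0 0 0.022"

```text
t: 16.48
ee_pos: [0.6206, 0.2538, 0.0366]
eef_rot: [-3.14, -0.011, -0.006]
contact_force: [0.2, -0.8, -2.0]
gripper_width: 0.337
```

```bash
python3 - <<'E'
from h import *
plan(.6205,.2538,.0333,-89.6,1)
E
```

```text
t 16.48 pos [0.6206 0.2538 0.0366] jaw yaw -89.6 j [0.22 0.84 1.44 0.   0.85 1.79] F [ 0.2 -0.8 -2. ] w 0.0293
delta mm [-0.1  0.   3.3] turn deg [-0.1 -0.2  0. ]
toolaxes x,y in world [1.   0.01] [ 0.01 -1.  ]
-0.0001 0.0000 0.0033 -0.1 -0.2 0.0
```

carry_out --motion "0 0 0.0025 0 -0.2 0 0.022;0 0 0.002 0 0 0 0.022;0 0 0.001 0 0 0 0.022"

```text
t: 16.85
ee_pos: [0.6211, 0.254, 0.0351]
eef_rot: [-3.141, -0.012, -0.001]
contact_force: [-0.9, 0.0, 1.3]
gripper_width: 0.341
```

carry_out --motion "0 0 0.002 0 0 0 0.022;0 0 0.002 0 0 0 0.022"

```text
t: 17.1
ee_pos: [0.6211, 0.254, 0.035]
eef_rot: [-3.141, -0.012, -0.001]
contact_force: [-4.5, -0.8, 10.1]
gripper_width: 0.341
```

carry_out --motion "0 0 -0.0005 0 0 0 0.034;0 0 0 0 0 0 0.045;0 0 0 0 0 0 0.06;0 0 0 0 0 0 0.06;0 0 -0.02 0 0 0 0.06;0 0 -0.04 0 0 0 0.06;0 0 -0.04 0 0 0 0.06;0 0 -0.03 0 0 0 0.06"

```text
t: 18.1
ee_pos: [0.621, 0.2537, 0.1699]
eef_rot: [-3.141, -0.012, 0.0]
contact_force: [0.0, 0.5, 0.3]
gripper_width: 0.688
```

```bash
python3 - <<'E'
from h import *
m,im=snap('wrist','w14')
plan(.44,-.25,.2,-88,8)
E
```

```text
t 18.15 pos [0.6236 0.2544 0.1746] jaw yaw -89.6 j [0.22 0.66 1.37 0.   1.1  1.78] F [ 0.3 -0.1  2.5] w 0.0600
delta mm [-187.2  503.   -28.1] turn deg [-0.1 -0.4 -1.6]
toolaxes x,y in world [1.   0.01] [ 0.01 -1.  ]
-0.0234 0.0629 -0.0035 -0.0 -0.1 -0.2
-0.0236 0.0628 -0.0035 -0.0 -0.1 -0.2
-0.0238 0.0627 -0.0034 -0.0 -0.1 -0.2
-0.0240 0.0626 -0.0034 -0.0 -0.1 -0.2
-0.0243 0.0625 -0.0033 -0.0 -0.1 -0.2
-0.0245 0.0625 -0.0033 -0.0 -0.1 -0.2
-0.0247 0.0624 -0.0033 -0.0 -0.1 -0.2
-0.0249 0.0623 -0.0032 -0.0 -0.1 -0.2
```

View pics/w14.png

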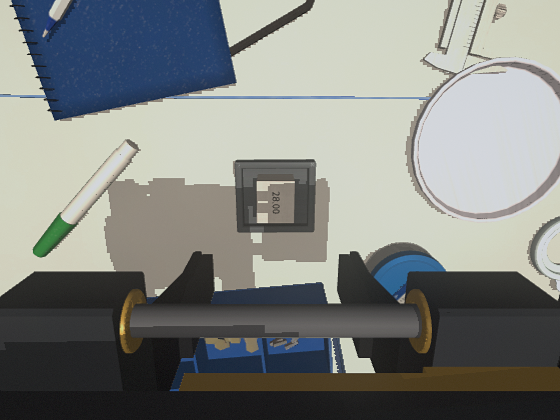

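The tall block stands in the tray, at (275,203). I'll measure its top for the stacking.

```bash
python3 - <<'E'
from h import *
m,im=load("w14")
a=cv2.resize(im[150:240,225:325,::-1],None,fx=6,fy=6,interpolation=cv2.INTER_CUBIC);cv2.imwrite("pics/w14c.png",a)
E
```

```text
(no output)
```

View pics/w14c.png

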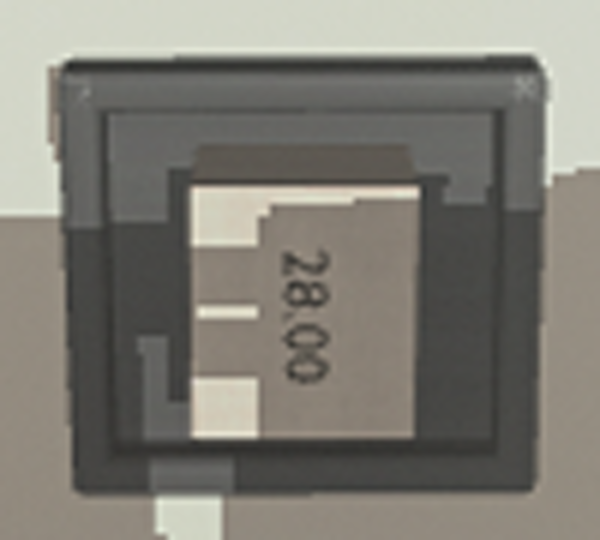

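```bash
python3 - <<'E'
from h import *
m,im=load("w14")
for z,p in((.032,[(190,186),(420,186),(414,438),(191,438)]),(.012,[(105,110),(502,107),(494,445),(113,448)])):
  b=cast(m,np.array(p)/6+[225,150],z);print(b.round(4),b.mean(0).round(4),[np.linalg.norm(b[i]-b[(i+1)%4]).round(4) for i in range(4)])
  for i,j in((0,1),(3,2),(0,3),(1,2)):
    v=b[j]-b[i];print(round(np.degrees(np.arctan2(v[1],v[0])),1),end=' ')
E
```

```text
[[0.6397 0.2687 0.032 ]
 [0.64   0.239  0.032 ]
 [0.6056 0.239  0.032 ]
 [0.6053 0.2688 0.032 ]] [0.6226 0.2539 0.032 ] [np.float64(0.0297), np.float64(0.0344), np.float64(0.0298), np.float64(0.0344)]
-89.6 -89.6 179.8 180.0 [[0.6458 0.2812 0.012 ]
 [0.6466 0.2269 0.012 ]
 [0.5977 0.2264 0.012 ]
 [0.5968 0.281  0.012 ]] [0.6217 0.2539 0.012 ] [np.float64(0.0543), np.float64(0.049), np.float64(0.0546), np.float64(0.049)]
-89.1 -89.1 -179.7 -179.4
```

carry_out --motion "0 0.05 -0.01 0 0 0 0.06;0 0.06 -0.01 0 0 0 0.06;0 0.06 -0.005 0 0 0 0.06;0 0.06 0 0 0 0 0.06;-0.02 0.06 0 0 0 0 0.06;-0.03 0.05 0 0 0 0 0.06;-0.03 0.05 0 0 0 0 0.06;-0.03 0.05 0 0 0 0 0.06"

```text
t: 19.15
ee_pos: [0.5229, -0.1946, 0.2085]
eef_rot: [3.139, 0.027, 0.051]
contact_force: [1.1, -0.0, 0.1]
gripper_width: 0.692
```

```bash
python3 - <<'E'
import h
from h import *
plan(.44,-.315,.17,0.3,10)
E
```

```text
t 19.15 pos [ 0.5229 -0.1946  0.2085] jaw yaw -89.0 j [-0.57  0.47  1.66  0.02  0.99  0.98] F [ 1.1 -0.   0.1] w 0.0602
delta mm [-86.2 118.9  36. ] turn deg [  1.6  -1.4 -89.3]
toolaxes x,y in world [1.   0.02] [ 0.02 -1.  ]
-0.0086 0.0119 0.0036 0.2 -0.1 -8.9
-0.0103 0.0104 0.0036 0.2 -0.1 -8.9
-0.0118 0.0087 0.0036 0.2 -0.1 -8.9
-0.0130 0.0068 0.0036 0.2 -0.1 -8.9
-0.0139 0.0047 0.0036 0.2 -0.1 -8.9
-0.0145 0.0025 0.0036 0.2 -0.1 -8.9
-0.0147 0.0002 0.0037 0.2 -0.1 -8.9
-0.0145 -0.0021 0.0037 0.2 -0.1 -8.9
-0.0140 -0.0043 0.0038 0.2 -0.1 -8.9
-0.0132 -0.0064 0.0038 0.2 -0.1 -8.9
```

carry_out --motion "-0.0086 0.0119 0.003 0.2 -0.1 -8.9 0.06;-0.0103 0.0104 0.003 0.2 -0.1 -8.9 0.06;-0.0118 0.0087 0.003 0.2 -0.1 -8.9 0.06;-0.013 0.0068 0.003 0.2 -0.1 -8.9 0.06;-0.0139 0.0047 0.003 0.2 -0.1 -8.9 0.06;-0.0145 0.0025 0.003 0.2 -0.1 -8.9 0.06;-0.0147 0.0002 0.003 0.2 -0.1 -8.9 0.06;-0.0145 -0.0021 0.003 0.2 -0.1 -8.9 0.06"

```text
t: 20.15
ee_pos: [0.4549, -0.3005, 0.1903]
eef_rot: [2.5, 1.889, 0.022]
contact_force: [-0.5, -0.5, -0.1]
gripper_width: 0.688
```

carry_out --motion "-0.014 -0.0043 0.003 0.2 -0.1 -8.9 0.06;-0.0132 -0.0064 0.003 0.2 -0.1 -8.9 0.06;0 0 0 0 0 0 0.06"

```text
t: 20.52
ee_pos: [0.4388, -0.3272, 0.1865]
eef_rot: [2.167, 2.259, 0.009]
contact_force: [0.7, 0.1, 0.1]
gripper_width: 0.69
```

```bash
python3 - <<'E'
from h import *
plan(.44,-.315,.15,0.3,1)
m,im=snap('wrist','w15')
E
```

```text
t 20.52 pos [ 0.4388 -0.3272  0.1865] jaw yaw 2.4 j [-0.85  0.49  1.69  0.01  0.95 -0.89] F [0.7 0.1 0.1] w 0.0601
delta mm [12.3  1.3 36.5] turn deg [0.7 0.2 2.1]
toolaxes x,y in world [-0.04  1.  ] [1.   0.04]
0.0123 0.0013 0.0365 0.7 0.2 2.1
```

View pics/w15.png

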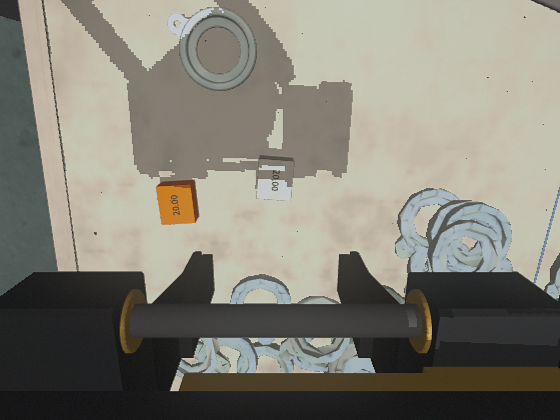

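```bash
python3 - <<'E'
from h import *
m,im=load("w15")
a=cv2.resize(im[140:215,240:310,::-1],None,fx=7,fy=7,interpolation=cv2.INTER_CUBIC);cv2.imwrite("pics/w15c.png",a)
a=cv2.resize(im[0:100,160:270,::-1],None,fx=6,fy=6,interpolation=cv2.INTER_CUBIC);cv2.imwrite("pics/w15d.png",a)
E
```

```text
(no output)
```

View pics/w15c.png

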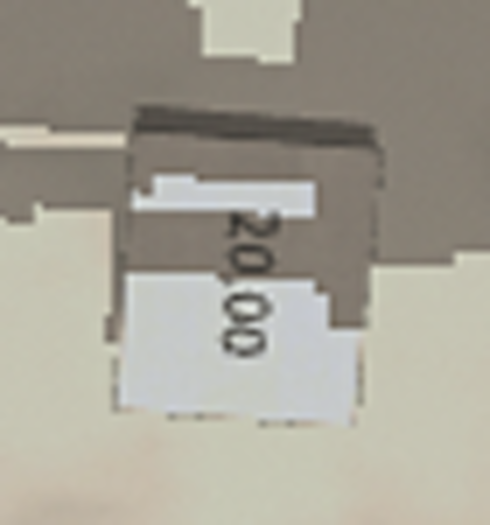

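View pics/w15d.png

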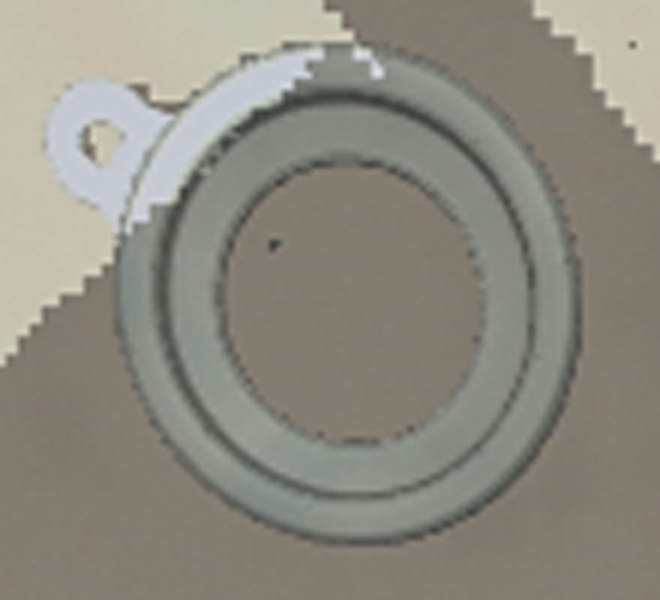

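```bash
python3 - <<'E'
from h import *
m,im=load("w15")
b=cast(m,np.array([(128,132),(378,150),(354,425),(118,408)])/7+[240,140],.02);print(b.round(4),b.mean(0).round(4),[np.linalg.norm(b[i]-b[(i+1)%4]).round(4) for i in range(4)])
for i,j in((0,1),(3,2),(0,3),(1,2)):
    v=b[j]-b[i];print(round(np.degrees(np.arctan2(v[1],v[0])),1),end=' ')
# collar b: outer circle at z~.009; inner hole
e=cast(m,np.array([(118,260),(345,45),(580,300),(370,545)])/6+[160,0],.007); print(e.round(4))
ear=cast(m,np.array([[97,140]])/6+[160,0],.007);print("ear",ear)
plan(*b.mean(0)[:2],.06,-3.3,4)
E
```

```text
[[ 0.4255 -0.2971  0.02  ]
 [ 0.4556 -0.2981  0.02  ]
 [ 0.4545 -0.3324  0.02  ]
 [ 0.4252 -0.3314  0.02  ]] [ 0.4402 -0.3147  0.02  ] [np.float64(0.0301), np.float64(0.0344), np.float64(0.0293), np.float64(0.0343)]
-1.9 -2.1 -90.5 -91.7 [[ 0.36   -0.2093  0.007 ]
 [ 0.3902 -0.1824  0.007 ]
 [ 0.4214 -0.2116  0.007 ]
 [ 0.3933 -0.244   0.007 ]]
ear [[ 0.35776726 -0.19500809  0.007     ]]
t 20.57 pos [ 0.4391 -0.3267  0.1867] jaw yaw 2.4 j [-0.85  0.49  1.69  0.01  0.95 -0.89] F [-0.4 -0.2  0.7] w 0.0604
delta mm [1.250e+01 1.000e-01 1.266e+02] turn deg [0.7 0.2 5.7]
toolaxes x,y in world [-0.04  1.  ] [1.   0.04]
0.0031 0.0000 0.0317 0.2 0.1 1.4
0.0031 0.0001 0.0317 0.2 0.1 1.4
0.0031 0.0001 0.0317 0.2 0.1 1.4
0.0030 0.0001 0.0317 0.2 0.1 1.4
```

carry_out --motion "0.0025 0.0001 0.02 0.1 0 0.8 0.06;0.0025 0.0001 0.02 0.1 0 0.8 0.06;0.0025 0.0001 0.02 0.1 0 0.8 0.06;0.0025 0.0001 0.02 0.1 0 0.8 0.06;0.0025 0.0001 0.02 0.1 0 0.7 0.06;0 0 0.018 0 0 0 0.06;0 0 0 0 0 0 0.06"

```text
t: 21.45
ee_pos: [0.4454, -0.312, 0.0701]
eef_rot: [2.259, 2.164, 0.003]
contact_force: [-0.2, 0.3, 0.6]
gripper_width: 0.69
```

```bash
python3 - <<'E'
from h import *
plan(.4402,-.3147,.023,-1.5,3)
m,im=snap('wrist','w16')
E
```

```text
t 21.45 pos [ 0.4454 -0.312   0.0701] jaw yaw -2.5 j [-0.82  0.68  1.78  0.    0.67 -0.78] F [-0.2  0.3  0.6] w 0.0600
delta mm [-2.6 -5.6 47.1] turn deg [ 0.6  0.5 -1. ]
toolaxes x,y in world [0.04 1.  ] [ 1.   -0.04]
-0.0009 -0.0019 0.0157 0.2 0.2 -0.3
-0.0009 -0.0018 0.0157 0.2 0.2 -0.3
-0.0009 -0.0018 0.0157 0.2 0.2 -0.3
```

View pics/w16.png

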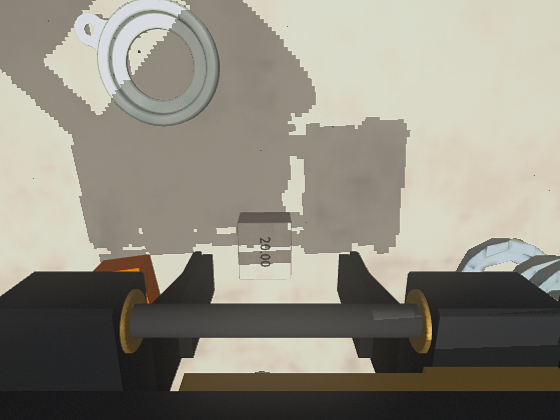

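carry_out --motion "-0.0009 -0.0019 0.014 0.2 0.2 -0.3 0.06;-0.0009 -0.0018 0.014 0.2 0.2 -0.3 0.06;-0.0009 -0.0018 0.012 0.2 0 -0.3 0.06;0 0 0 0 0 0 0.06"

```text
t: 22.0
ee_pos: [0.4414, -0.3162, 0.0299]
eef_rot: [2.248, 2.187, -0.001]
contact_force: [0.3, -0.2, 0.6]
gripper_width: 0.683
```

```bash
python3 - <<'E'
from h import *
plan(.4402,-.3147,.023,-1.5,1)
E
```

```text
t 22.00 pos [ 0.4414 -0.3162  0.0299] jaw yaw -1.6 j [-0.83  0.75  1.79 -0.    0.6  -0.8 ] F [ 0.3 -0.2  0.6] w 0.0594
delta mm [ 1.5 -1.2  6.9] turn deg [ 0.2  0.2 -0.1]
toolaxes x,y in world [0.03 1.  ] [ 1.   -0.03]
0.0015 -0.0012 0.0069 0.2 0.2 -0.1
```

carry_out --motion "0.0015 -0.0012 0.007 0.2 0.2 0 0.06;0 0 0 0 0 0 0.022;0 0 0 0 0 0 0.022;0 0 0 0 0 0 0.022;0 0 0 0 0 0 0.022"

```text
t: 22.62
ee_pos: [0.4404, -0.315, 0.0229]
eef_rot: [2.251, 2.19, -0.001]
contact_force: [0.4, -0.1, -1.4]
gripper_width: 0.339
```

```bash
python3 - <<'E'
from h import *
plan(.4402,-.3147,.023,-1.5,1)
E
```

```text
t 22.62 pos [ 0.4404 -0.315   0.0229] jaw yaw -1.6 j [-0.83  0.76  1.79 -0.    0.59 -0.8 ] F [ 0.4 -0.1 -1.4] w 0.0295
delta mm [ 0.2 -0.2 -0.1] turn deg [ 0.   0.1 -0.1]
toolaxes x,y in world [0.03 1.  ] [ 1.   -0.03]
0.0002 -0.0002 -0.0001 0.0 0.1 -0.1
```

carry_out --motion "0 0 -0.03 0 0 0 0.022;0 0 -0.04 0 0 0 0.022;0 0 -0.04 0 0 0 0.022;0 0 -0.04 0 0 0 0.022;0 0 -0.02 0 0 0 0.022"

```text
t: 23.25
ee_pos: [0.4389, -0.3132, 0.1955]
eef_rot: [-2.248, -2.186, 0.0]
contact_force: [1.4, 0.6, -1.2]
gripper_width: 0.341
```

```bash
python3 - <<'E'
import h
from h import *
h.KS=(0,)
plan(.6,.0,.2,-89.6,9)
E
```

```text
t 23.25 pos [ 0.4389 -0.3132  0.1955] jaw yaw -1.6 j [-0.83  0.48  1.69 -0.    0.98 -0.8 ] F [ 1.4  0.6 -1.2] w 0.0296
delta mm [317.6 152.3  -3.9] turn deg [-0.4  0.  88. ]
toolaxes x,y in world [0.03 1.  ] [ 1.   -0.03]
0.0353 0.0169 -0.0004 -0.0 0.0 9.8
0.0376 0.0107 -0.0004 -0.0 0.0 9.8
0.0389 0.0041 -0.0004 -0.0 0.0 9.8
0.0391 -0.0025 -0.0004 -0.0 0.0 9.8
0.0381 -0.0091 -0.0004 -0.0 0.0 9.8
0.0359 -0.0155 -0.0004 -0.0 0.0 9.8
0.0328 -0.0213 -0.0004 -0.0 0.0 9.8
0.0287 -0.0266 -0.0005 -0.0 0.0 9.8
0.0238 -0.0311 -0.0005 -0.0 0.0 9.8
```

carry_out --motion "0.0353 0.0169 -0.002 0 0 9.8 0.022;0.0376 0.0107 -0.002 0 0 9.8 0.022;0.0389 0.0041 -0.002 0 0 9.8 0.022;0.0391 -0.0025 -0.002 0 0 9.8 0.022;0.0381 -0.0091 -0.002 0 0 9.8 0.022;0.0359 -0.0155 -0.002 0 0 9.8 0.022;0.0328 -0.0213 -0.002 0 0 9.8 0.022;0.0287 -0.0266 -0.002 0 0 9.8 0.022"

```text
t: 24.25
ee_pos: [0.5904, -0.0325, 0.2138]
eef_rot: [-3.135, -0.193, 0.005]
contact_force: [-0.1, -0.0, 0.3]
gripper_width: 0.339
```

```bash
python3 - <<'E'
import h
from h import *
h.KS=(0,)
plan(.622,.254,.17,-89.7,6)
E
```

```text
t 24.25 pos [ 0.5904 -0.0325  0.2138] jaw yaw -83.0 j [-0.24  0.52  1.55 -0.    1.08  1.2 ] F [-0.1 -0.   0.3] w 0.0295
delta mm [  66.6 -280.4   43.8] turn deg [-0.   0.2  6.7]
toolaxes x,y in world [0.99 0.12] [ 0.12 -0.99]
0.0111 -0.0467 0.0073 -0.0 0.0 1.1
0.0102 -0.0469 0.0073 -0.0 0.0 1.1
0.0093 -0.0471 0.0073 -0.0 0.0 1.1
0.0083 -0.0473 0.0073 -0.0 0.0 1.1
0.0074 -0.0475 0.0073 -0.0 0.0 1.1
0.0065 -0.0476 0.0073 -0.0 0.0 1.1
```

carry_out --motion "0.01 -0.045 0.003 0 0 1 0.022;0.01 -0.045 0.003 0 0 1 0.022;0.009 -0.045 0.003 0 0 1 0.022;0.008 -0.045 0.003 0 0 1 0.022;0.007 -0.045 0.003 0 0 1 0.022;0.006 -0.04 0.003 0 0 1 0.022;0 0 0 0 0 0 0.022"

```text
t: 25.12
ee_pos: [0.6181, 0.247, 0.1928]
eef_rot: [-3.141, -0.026, 0.01]
contact_force: [-0.6, -0.2, -2.0]
gripper_width: 0.342
```

```bash
python3 - <<'E'
import h
from h import *
h.KS=(0,)
plan(.622,.254,.10,-89.7,4)
E
```

```text
t 25.12 pos [0.6181 0.247  0.1928] jaw yaw -89.0 j [0.21 0.64 1.36 0.   1.15 1.77] F [-0.6 -0.2 -2. ] w 0.0298
delta mm [ 4.6 -6.9 92.8] turn deg [-0.   0.4  0.7]
toolaxes x,y in world [1.   0.02] [ 0.02 -1.  ]
0.0011 -0.0017 0.0232 -0.0 0.1 0.2
0.0011 -0.0017 0.0232 -0.0 0.1 0.2
0.0011 -0.0017 0.0232 -0.0 0.1 0.2
0.0010 -0.0017 0.0232 -0.0 0.1 0.2
```

carry_out --motion "0.0011 -0.0017 0.021 0 0.1 0.2 0.022;0.0011 -0.0017 0.021 0 0.1 0.2 0.022;0.0011 -0.0017 0.021 0 0.1 0.2 0.022;0.0011 -0.0017 0.021 0 0.1 0.1 0.022;0 0 0.012 0 0 0 0.022;0 0 0 0 0 0 0.022"

```text
t: 25.88
ee_pos: [0.6203, 0.2488, 0.0936]
eef_rot: [3.138, 0.005, -0.005]
contact_force: [-0.9, 0.5, -1.3]
gripper_width: 0.34
```

```bash
python3 - <<'E'
import h
from h import *
h.KS=(0,)
plan(.6223,.2539,.075,-89.7,1)
m,im=snap('wrist','w17')
E
```

```text
t 25.88 pos [0.6203 0.2488 0.0936] jaw yaw -89.8 j [ 0.22  0.76  1.42 -0.    0.96  1.79] F [-0.9  0.5 -1.3] w 0.0296
delta mm [ 2.  -5.2 18.6] turn deg [ 0.2  0.2 -0.1]
toolaxes x,y in world [1. 0.] [ 0. -1.]
0.0020 -0.0052 0.0186 0.2 0.2 -0.1
```

View pics/w17.png

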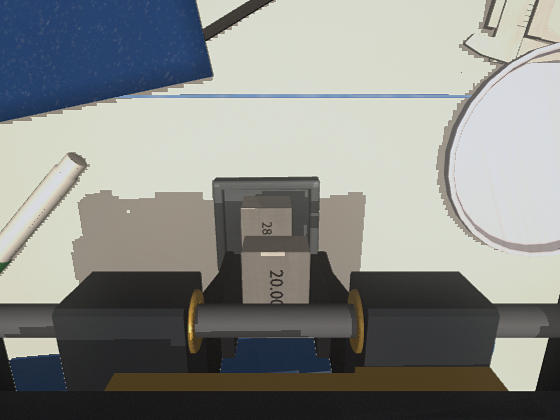

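carry_out --motion "0.002 -0.0052 0.007 0.1 0.1 0 0.022;0 0 0.007 0 0 0 0.022;0 0 0 0 0 0 0.022"

```text
t: 26.3
ee_pos: [0.6243, 0.2545, 0.0815]
eef_rot: [3.141, 0.005, 0.006]
contact_force: [-0.0, 1.3, -1.3]
gripper_width: 0.337
```

```bash
python3 - <<'E'
import h
from h import *
h.KS=(0,)
plan(.6223,.2539,.062,-89.7,1)
E
```

```text
t 26.30 pos [0.6243 0.2545 0.0815] jaw yaw -89.8 j [ 0.22  0.78  1.42 -0.    0.94  1.79] F [-0.   1.3 -1.3] w 0.0293
delta mm [-2.1  0.6 19.5] turn deg [ 0.1 -0.2 -0.1]
toolaxes x,y in world [1. 0.] [ 0. -1.]
-0.0021 0.0006 0.0195 0.1 -0.2 -0.1
```

carry_out --motion "-0.0012 0.0005 0.007 0 0 0 0.022;-0.0004 0 0.007 0 0 0 0.022;0 0 0.004 0 0 0 0.022;0 0 0 0 0 0 0.022"

```text
t: 26.8
ee_pos: [0.6227, 0.2541, 0.0624]
eef_rot: [3.141, 0.005, 0.007]
contact_force: [0.3, -0.2, -1.0]
gripper_width: 0.341
```

```bash
python3 - <<'E'
import h
from h import *
h.KS=(0,)
plan(.6223,.2539,.055,-89.7,1)
m,im=snap('wrist','w18')
E
```

```text
t 26.80 pos [0.6227 0.2541 0.0624] jaw yaw -89.8 j [ 0.22  0.81  1.43 -0.    0.9   1.79] F [ 0.3 -0.2 -1. ] w 0.0296
delta mm [-0.4  0.2  7.4] turn deg [ 0.1 -0.2 -0.1]
toolaxes x,y in world [1. 0.] [ 0. -1.]
-0.0004 0.0002 0.0074 0.1 -0.2 -0.1
```

View pics/w18.png

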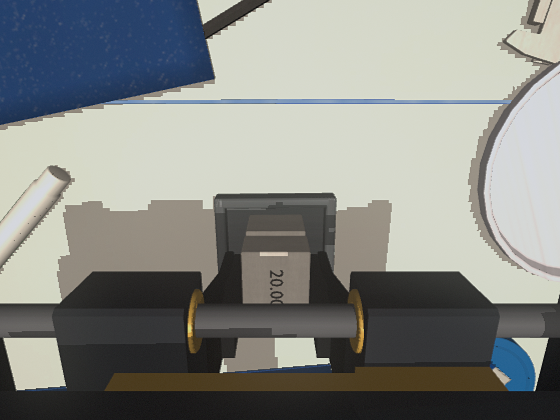

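carry_out --motion "-0.0004 0 0.003 0 -0.2 0 0.022;0 0 0.003 0 0 0 0.022;0 0 0.002 0 0 0 0.022;0 0 0.001 0 0 0 0.022"

```text
t: 27.35
ee_pos: [0.623, 0.2542, 0.0549]
eef_rot: [3.141, 0.005, 0.003]
contact_force: [-1.9, -1.0, 8.5]
gripper_width: 0.343
```

Contact at z 0.0549, where I expected 0.055, with 8.5 N. Releasing.

carry_out --motion "0 0 -0.0005 0 0 0 0.032;0 0 0 0 0 0 0.036;0 0 0 0 0 0 0.045;0 0 0 0 0 0 0.06;0 0 -0.015 0 0 0 0.06;0 0 -0.03 0 0 0 0.06;0 0 -0.04 0 0 0 0.06;0 0 -0.04 0 0 0 0.06"

```text
t: 28.35
ee_pos: [0.6214, 0.2539, 0.1827]
eef_rot: [3.14, 0.005, -0.005]
contact_force: [0.4, 0.5, 0.5]
gripper_width: 0.686
```

```bash
python3 - <<'E'
from h import *
m,im=snap('wrist','w19')
a=cv2.resize(im[150:260,220:340,::-1],None,fx=6,fy=6,interpolation=cv2.INTER_CUBIC);cv2.imwrite("pics/w19c.png",a)
E
```

```text
(no output)
```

View pics/w19.png

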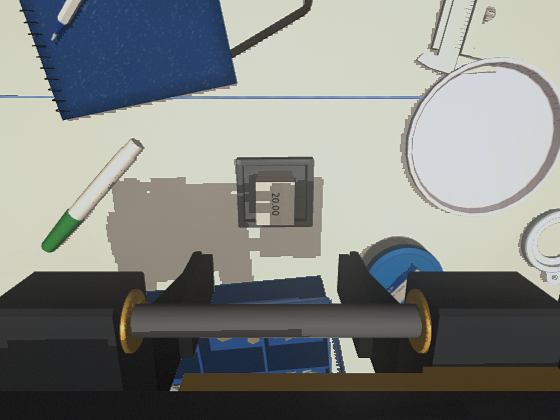

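View pics/w19c.png

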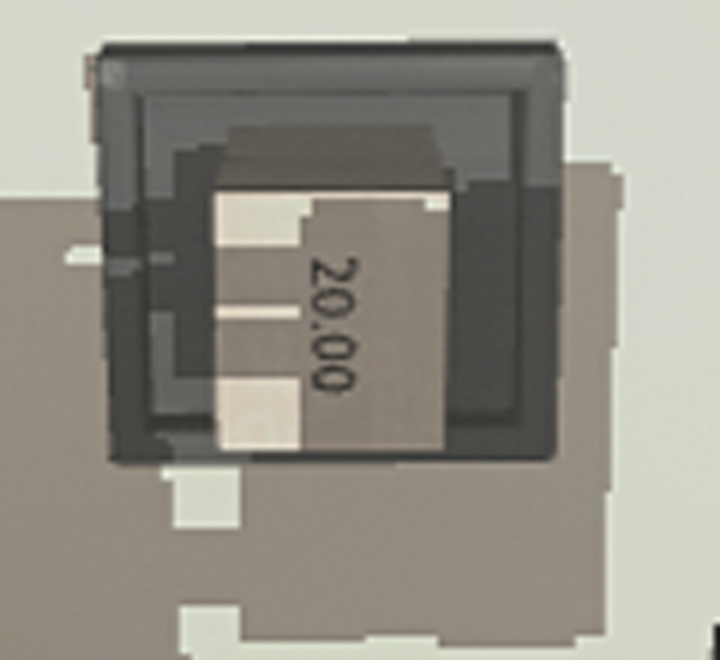

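```bash
python3 - <<'E'
from h import *
m,im=load("w19")
for z,p in((.052,[(212,188),(450,190),(444,450),(218,450)]),(.012,[(140,92),(520,92),(518,415),(150,415)])):
  b=cast(m,np.array(p)/6+[220,150],z);print(b.round(4),b.mean(0).round(4),[np.linalg.norm(b[i]-b[(i+1)%4]).round(4) for i in range(4)])
  for i,j in((0,1),(3,2),(0,3),(1,2)):
    v=b[j]-b[i];print(round(np.degrees(np.arctan2(v[1],v[0])),1),end=' ')
import h;h.KS=(0,)
plan(.56,-.006,.19,-89.7,6)
E
```

```text
[[0.6411 0.2691 0.052 ]
 [0.641  0.2391 0.052 ]
 [0.6063 0.2392 0.052 ]
 [0.6062 0.2687 0.052 ]] [0.6236 0.254  0.052 ] [np.float64(0.03), np.float64(0.0347), np.float64(0.0295), np.float64(0.035)]
-90.3 -89.9 -179.5 179.8 [[0.646  0.2812 0.012 ]
 [0.6462 0.2271 0.012 ]
 [0.5976 0.2261 0.012 ]
 [0.5975 0.2809 0.012 ]] [0.6218 0.2538 0.012 ] [np.float64(0.0541), np.float64(0.0485), np.float64(0.0548), np.float64(0.0485)]
-89.8 -89.9 -179.5 -178.7 t 28.40 pos [0.6248 0.2548 0.1894] jaw yaw -89.8 j [ 0.22  0.65  1.35 -0.    1.13  1.79] F [ 1.6 -0.   2.9] w 0.0598
delta mm [-65.7 260.6  -1.3] turn deg [-0.  -0.5 -0.1]
toolaxes x,y in world [1. 0.] [ 0. -1.]
-0.0109 0.0434 -0.0002 -0.0 -0.1 -0.0
-0.0110 0.0434 -0.0002 -0.0 -0.1 -0.0
-0.0110 0.0434 -0.0002 -0.0 -0.1 -0.0
-0.0110 0.0434 -0.0002 -0.0 -0.1 -0.0
-0.0110 0.0434 -0.0001 -0.0 -0.1 -0.0
-0.0110 0.0434 -0.0001 -0.0 -0.1 -0.0
```

carry_out --motion "-0.01 0.0434 0 0 0 0 0.08;-0.01 0.0434 0 0 0 0 0.08;-0.011 0.0434 0 0 0 0 0.08;-0.011 0.0434 0 0 0 0 0.08;-0.011 0.0434 0 0 0 0 0.08;-0.011 0.0434 0 0 0 0 0.08;0 0 0 0 0 0 0.08"

```text
t: 29.28
ee_pos: [0.5649, -0.0122, 0.1984]
eef_rot: [-3.14, -0.01, -0.045]
contact_force: [0.4, 1.3, 0.3]
gripper_width: 0.919
```

```bash
python3 - <<'E'
from h import *
m,im=snap('wrist','w20')
E
```

```text
(no output)
```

View pics/w20.png

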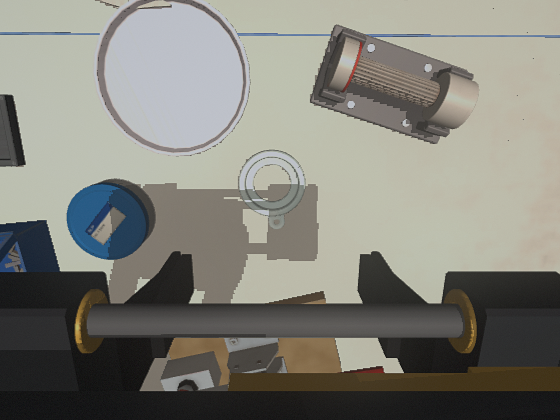

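```bash
python3 - <<'E'
from h import *
m,im=load("w20")
a=cv2.resize(im[140:240,225:320,::-1],None,fx=6,fy=6,interpolation=cv2.INTER_CUBIC);cv2.imwrite("pics/w20c.png",a)
a=cv2.resize(im[0:165,85:265,::-1],None,fx=4,fy=4,interpolation=cv2.INTER_CUBIC);cv2.imwrite("pics/w20d.png",a)
E
```

```text
(no output)
```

View pics/w20c.png

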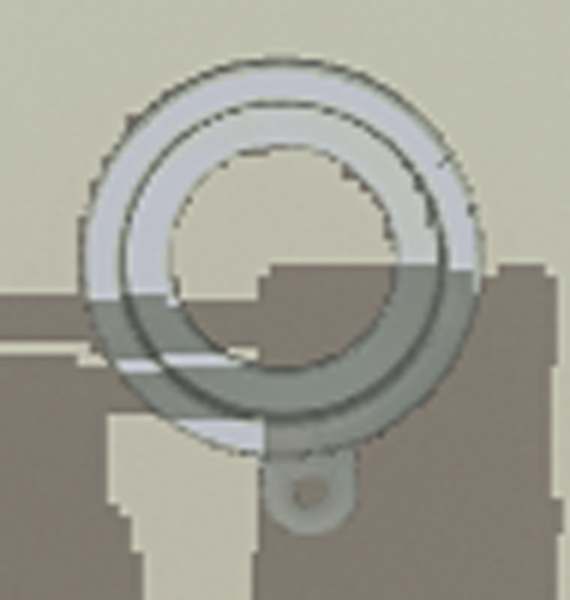

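View pics/w20d.png

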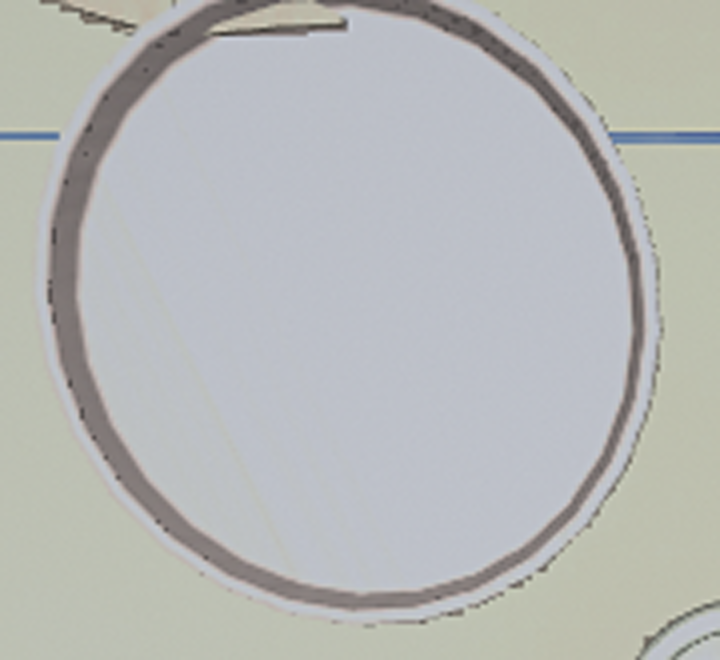

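```bash
python3 - <<'E'
from h import *
from scipy.optimize import least_squares
def circ(d,r0):
  r=least_squares(lambda q:np.hypot(*(d-q[:2]).T)-q[2],[*d.mean(0),r0],loss='soft_l1',f_scale=.0007);return r.x.round(4),np.abs(r.fun).mean().round(4)
for nm in("w12","w14","w20"):
  m,im=load(nm); I=im.astype(int)
  mask=((I[:,:,2]-I[:,:,1]>3)&(I[:,:,0]>150)).astype(np.uint8); mask[250:]=0
  n,l,s,c=cv2.connectedComponentsWithStats(mask)
  k=[i for i in range(1,n) if s[i,4]>5000]
  for i in k:
    cs,_=cv2.findContours((l==i).astype(np.uint8),cv2.RETR_EXTERNAL,cv2.CHAIN_APPROX_NONE); p=max(cs,key=len)[:,0].astype(float)
    p=p[(p[:,1]>2)&(p[:,0]<557)]
    p=cv2.convexHull(p.astype(np.float32))[:,0]
    d=cast(m,p,.012)[:,:2]; print(nm,s[i],len(p),circ(d,.066)); d=cast(m,p,.004)[:,:2]; print("  asfloor",circ(d,.0575))
m,im=load("w20")
d=cast(m,np.array([(82,258),(480,258),(281,58),(283,458),(140,117),(420,117),(140,398),(422,398)])/6+[225,140],.008)[:,:2];print("ring",circ(d,.031))
d=cast(m,np.array([(310,491),(308,535)])/6+[225,140],.006);print("ear",d)
E
```

```text
w12 [  391    50   141   143 12370] 39 (array([0.6676, 0.0808, 0.0573]), np.float64(0.0001))
  asfloor (array([0.6666, 0.0768, 0.0588]), np.float64(0.0001))
w14 [  419    68   131   142 10477] 37 (array([0.6676, 0.0816, 0.057 ]), np.float64(0.0009))
  asfloor (array([0.6667, 0.077 , 0.0585]), np.float64(0.001))
w20 [  111     3   132   144 13352] 40 (array([0.666 , 0.0744, 0.0573]), np.float64(0.001))
  asfloor (array([0.6666, 0.0764, 0.0587]), np.float64(0.0011))
ring (array([ 0.5748, -0.0085,  0.0308]), np.float64(0.0002))
ear [[ 0.53750065 -0.01324707  0.006     ]
 [ 0.53013635 -0.01298127  0.006     ]]
```

```bash
python3 - <<'E'
import h
from h import *
h.KS=(0,)
plan(.5748,-.0085,.06,-82.8,7)
E
```

```text
t 29.32 pos [ 0.5653 -0.0108  0.1985] jaw yaw -89.6 j [-0.22  0.49  1.65  0.01  0.97  1.34] F [ 0.5 -0.5 -0.5] w 0.0798
delta mm [  5.5  -2.1 138.7] turn deg [ 0.  -1.7 -6.8]
toolaxes x,y in world [1.   0.01] [ 0.01 -1.  ]
0.0008 -0.0003 0.0198 0.0 -0.2 -1.0
0.0009 -0.0003 0.0198 0.0 -0.2 -1.0
0.0010 -0.0003 0.0198 0.0 -0.2 -1.0
0.0010 -0.0002 0.0198 0.0 -0.2 -1.0
0.0011 -0.0002 0.0198 0.0 -0.2 -1.0
0.0012 -0.0002 0.0198 0.0 -0.2 -1.0
0.0013 -0.0002 0.0198 0.0 -0.2 -1.0
```

carry_out --motion "0.001 -0.0003 0.0195 0 -0.2 -1 0.08;0.001 -0.0003 0.0195 0 -0.2 -1 0.08;0.001 -0.0003 0.0195 0 -0.2 -1 0.08;0.001 -0.0002 0.0195 0 -0.2 -1 0.08;0.001 -0.0002 0.0195 0 -0.2 -1 0.08;0.001 -0.0002 0.0195 0 -0.2 -1 0.08;0.001 -0.0002 0.0195 0 -0.2 -1 0.08;0 0 0 0 0 0 0.08"

```text
t: 30.32
ee_pos: [0.5783, -0.004, 0.0572]
eef_rot: [3.133, 0.221, 0.014]
contact_force: [0.3, 0.4, 0.2]
gripper_width: 0.92
```

```bash
python3 - <<'E'
import h
from h import *
h.KS=(0,)
plan(.5748,-.0085,.022,-82.8,3)
m,im=snap('wrist','w21')
E
```

```text
t 30.32 pos [ 0.5783 -0.004   0.0572] jaw yaw -81.9 j [-0.2   0.73  1.69  0.    0.71  1.23] F [0.3 0.4 0.2] w 0.0801
delta mm [-4.4  3.9 35.1] turn deg [ 0.1 -0.5  0.9]
toolaxes x,y in world [0.99 0.14] [ 0.14 -0.99]
-0.0015 0.0013 0.0117 0.0 -0.2 0.3
-0.0014 0.0013 0.0117 0.0 -0.2 0.3
-0.0014 0.0013 0.0117 0.0 -0.2 0.3
```

View pics/w21.png

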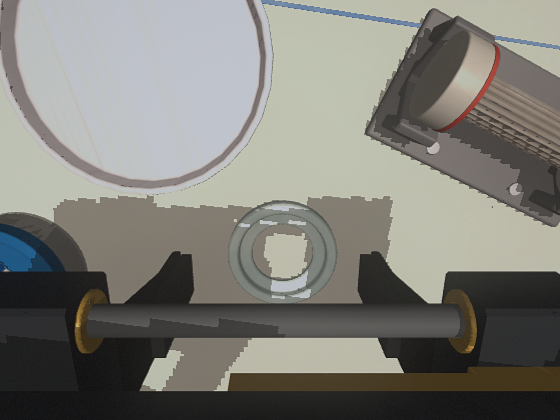

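carry_out --motion "-0.0015 0.0013 0.011 0 -0.2 0.3 0.08;-0.0014 0.0013 0.01 0 -0.2 0.3 0.08;-0.0014 0.0013 0.008 0 0 0.3 0.08;0 0 0 0 0 0 0.08"

```text
t: 30.88
ee_pos: [0.5761, -0.0094, 0.0284]
eef_rot: [3.133, 0.194, 0.01]
contact_force: [-0.5, -0.5, 0.2]
gripper_width: 0.92
```

```bash
python3 - <<'E'
import h
from h import *
h.KS=(0,)
plan(.5748,-.0085,.022,-82.8,1)
E
```

```text
t 30.88 pos [ 0.5761 -0.0094  0.0284] jaw yaw -82.9 j [-0.21  0.78  1.7  -0.    0.66  1.24] F [-0.5 -0.5  0.2] w 0.0800
delta mm [-1.2 -1.1  6.4] turn deg [ 0.2 -0.3 -0.1]
toolaxes x,y in world [0.99 0.12] [ 0.12 -0.99]
-0.0012 -0.0011 0.0064 0.2 -0.3 -0.1
```

carry_out --motion "-0.0012 -0.0011 0.0064 0.2 -0.3 0 0.08;0 0 0 0 0 0 0.055;0 0 0 0 0 0 0.055;0 0 0 0 0 0 0.055;0 0 0 0 0 0 0.055" --squeeze 20

```text
t: 31.5
ee_pos: [0.5754, -0.0084, 0.0223]
eef_rot: [-3.135, -0.194, -0.003]
contact_force: [-0.0, -0.8, -0.3]
gripper_width: 0.69
```

```bash
python3 - <<'E'
import h
from h import *
h.KS=(0,)
plan(.5748,-.0085,.022,-82.8,1)
m,im=snap('wrist','w22')
E
```

```text
t 31.50 pos [ 0.5754 -0.0084  0.0223] jaw yaw -82.9 j [-0.21  0.79  1.7   0.    0.65  1.24] F [-0.  -0.8 -0.3] w 0.0600
delta mm [-0.6 -0.   0.3] turn deg [-0.  -0.1 -0.1]
toolaxes x,y in world [0.99 0.12] [ 0.12 -0.99]
-0.0006 -0.0000 0.0003 -0.0 -0.1 -0.1
```

View pics/w22.png

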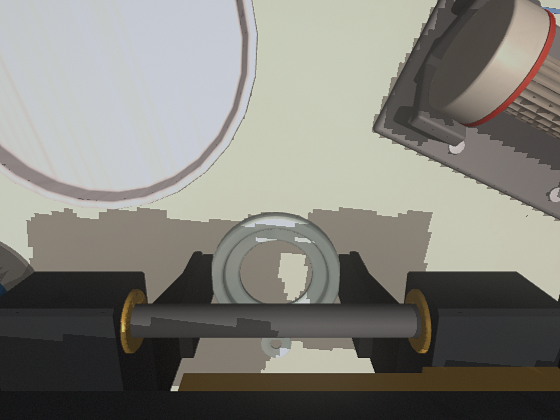

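carry_out --motion "0 0 0 0 0 0 0.055;0 0 -0.02 0 0 0 0.055;0 0 -0.03 0 0 0 0.055;0 0 0 0 0 0 0.055" --squeeze 20

```text
t: 32.05
ee_pos: [0.575, -0.0084, 0.073]
eef_rot: [-3.135, -0.194, -0.002]
contact_force: [0.7, -0.3, -1.5]
gripper_width: 0.689
```

```bash
python3 - <<'E'
import h
from h import *
h.KS=(0,)
m,im=snap('wrist','w23')
plan(.6726,.0774,.075,-82.9,4)
E
```

```text
t 32.10 pos [ 0.5739 -0.0083  0.0718] jaw yaw -82.9 j [-0.21  0.7   1.69  0.    0.75  1.24] F [ 0.1 -0.1 -0.1] w 0.0596
delta mm [108.5 -72.8  -3.3] turn deg [-0.1  0.1 -0. ]
toolaxes x,y in world [0.99 0.12] [ 0.12 -0.99]
0.0271 -0.0182 -0.0008 -0.0 0.0 -0.0
0.0271 -0.0182 -0.0008 -0.0 0.0 -0.0
0.0271 -0.0182 -0.0008 -0.0 0.0 -0.0
0.0271 -0.0182 -0.0008 -0.0 0.0 -0.0
```

View pics/w23.png

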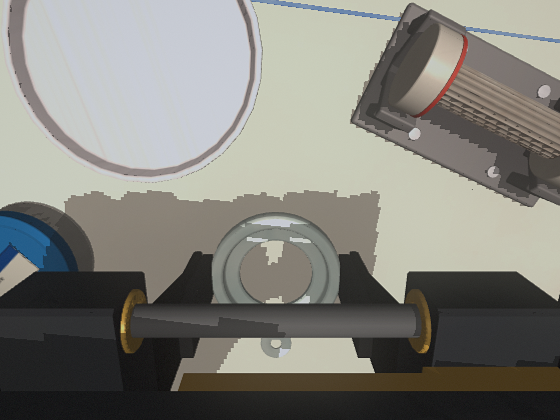

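carry_out --motion "0.0271 -0.0182 -0.002 0 0 0 0.055;0.0271 -0.0182 -0.002 0 0 0 0.055;0.0271 -0.0182 -0.002 0 0 0 0.055;0.024 -0.0165 -0.002 0 0 0 0.055;0 0 0 0 0 0 0.055"

```text
t: 32.72
ee_pos: [0.6676, 0.0773, 0.0722]
eef_rot: [-3.132, -0.191, 0.022]
contact_force: [0.7, 0.2, -0.6]
gripper_width: 0.69
```

```bash
python3 - <<'E'
import h
from h import *
h.KS=(0,)
m,im=snap('wrist','w24')
plan(.6726,.0774,.05,-82.9,3)
E
```

```text
t 32.77 pos [0.6659 0.0766 0.0718] jaw yaw -83.1 j [-0.05  0.8   1.42  0.    0.94  1.4 ] F [-0.4  0.6 -0.5] w 0.0595
delta mm [ 7.1  0.1 21.6] turn deg [-0.3  1.  -0.2]
toolaxes x,y in world [0.99 0.12] [ 0.12 -0.99]
0.0024 0.0000 0.0072 -0.1 0.3 -0.1
0.0023 0.0000 0.0072 -0.1 0.3 -0.1
0.0023 0.0000 0.0072 -0.1 0.3 -0.1
```

View pics/w24.png

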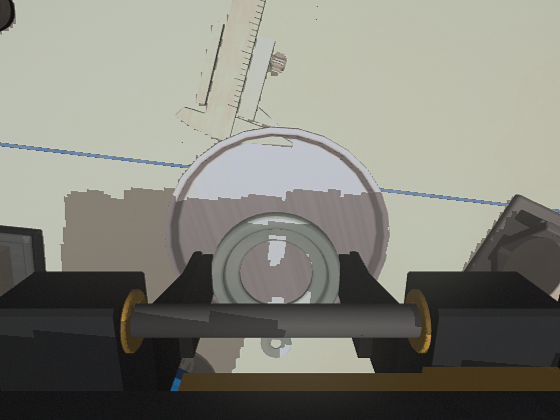

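carry_out --motion "0.0024 0 0.0065 0 0.3 0 0.055;0.0023 0 0.0065 0 0.3 0 0.055;0.0023 0 0.0065 0 0.3 0 0.055;0 0 0 0 0 0 0.055"

```text
t: 33.28
ee_pos: [0.6689, 0.0752, 0.0484]
eef_rot: [-3.131, -0.186, 0.012]
contact_force: [-1.0, -0.3, -1.4]
gripper_width: 0.687
```

```bash
python3 - <<'E'
import h
from h import *
h.KS=(0,)
plan(.6726,.0774,.0263,-82.9,3)
E
```

```text
t 33.27 pos [0.6689 0.0752 0.0484] jaw yaw -83.2 j [-0.06  0.83  1.42  0.01  0.9   1.39] F [-1.  -0.3 -1.4] w 0.0598
delta mm [ 4.  -1.6 22. ] turn deg [-0.3  0.4 -0.3]
toolaxes x,y in world [0.99 0.12] [ 0.12 -0.99]
0.0013 -0.0005 0.0073 -0.1 0.1 -0.1
0.0013 -0.0005 0.0073 -0.1 0.1 -0.1
0.0013 -0.0006 0.0074 -0.1 0.1 -0.1
```

carry_out --motion "0.002 -0.0008 0.006 -0.1 0.2 0 0.055;0.0015 -0.0008 0.006 -0.1 0.2 0 0.055;0.0005 0 0.004 0 0 0 0.055;0 0 0 0 0 0 0.055"

```text
t: 33.78
ee_pos: [0.6731, 0.0773, 0.0315]
eef_rot: [-3.135, -0.186, -0.001]
contact_force: [-0.3, -0.4, -0.2]
gripper_width: 0.684
```

```bash
python3 - <<'E'
import h
from h import *
h.KS=(0,)
plan(.6726,.0774,.0263,-82.9,1)
E
```

```text
t 33.77 pos [0.6731 0.0773 0.0315] jaw yaw -83.2 j [-0.05  0.86  1.42  0.    0.86  1.4 ] F [-0.3 -0.4 -0.2] w 0.0595
delta mm [-0.5 -0.1  5.2] turn deg [-0.1 -0.  -0.3]
toolaxes x,y in world [0.99 0.12] [ 0.12 -0.99]
-0.0005 -0.0001 0.0052 -0.1 -0.0 -0.3
```

carry_out --motion "-0.0005 0 0.003 0 0 0 0.055;0 0 0.002 0 0 0 0.055;0 0 0.001 0 0 0 0.055;0 0 0.001 0 0 0 0.055"

```text
t: 34.28
ee_pos: [0.6729, 0.0773, 0.026]
eef_rot: [-3.135, -0.186, -0.002]
contact_force: [-0.6, 0.8, 6.4]
gripper_width: 0.686
```

Contact at z 0.026, where I expected 0.0263. I'm opening a little, then lifting.

carry_out --motion "0 0 -0.001 0 0 0 0.066;0 0 0 0 0 0 0.072;0 0 0 0 0 0 0.074;0 0 -0.015 0 0 0 0.074;0 0 -0.03 0 0 0 0.074;0 0 -0.04 0 0 0 0.08;0 0 -0.04 0 0 0 0.08;0 0 -0.01 0 0 0 0.08"

```text
t: 35.28
ee_pos: [0.673, 0.0771, 0.1681]
eef_rot: [-3.135, -0.186, -0.003]
contact_force: [-0.4, -0.5, -0.5]
gripper_width: 0.922
```

```bash
python3 - <<'E'
import h
from h import *
h.KS=(0,)
m,im=snap('wrist','w25')
a=cv2.resize(im[140:260,200:360,::-1],None,fx=5,fy=5,interpolation=cv2.INTER_CUBIC);cv2.imwrite("pics/w25c.png",a)
plan(.41,-.18,.19,-119,8)
E
```

```text
t 35.33 pos [0.6728 0.077  0.1681] jaw yaw -83.2 j [-0.05  0.68  1.36  0.    1.1   1.4 ] F [-0.8  0.2 -0.1] w 0.0799
delta mm [-291.3  224.2  -22.6] turn deg [-0.1 -0.1 35.8]
toolaxes x,y in world [0.99 0.12] [ 0.12 -0.99]
-0.0364 0.0280 -0.0028 -0.0 -0.0 4.5
-0.0341 0.0308 -0.0028 -0.0 -0.0 4.5
-0.0316 0.0333 -0.0028 -0.0 -0.0 4.5
-0.0289 0.0357 -0.0028 -0.0 -0.0 4.5
-0.0260 0.0379 -0.0028 -0.0 -0.0 4.5
-0.0230 0.0398 -0.0028 -0.0 -0.0 4.5
-0.0198 0.0414 -0.0028 -0.0 -0.0 4.5
-0.0165 0.0429 -0.0027 -0.0 -0.0 4.5
```

View pics/w25.png

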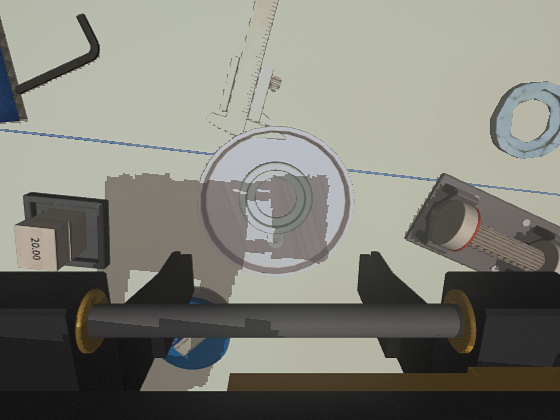

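View pics/w25c.png

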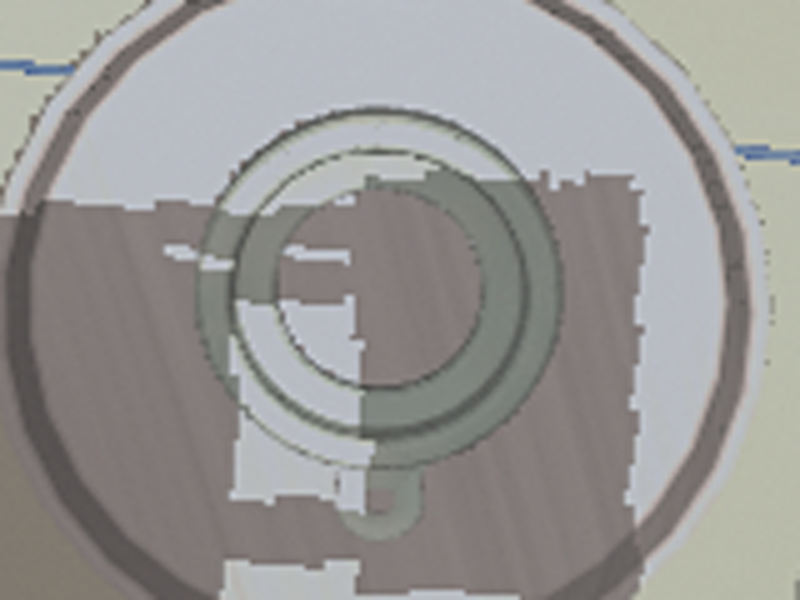

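```bash
python3 - <<'E'
from h import *
m,im=load("w25")
P=np.array([(378,108),(378,470),(195,289),(562,289),(382,500),(382,541)])/5+[200,140]
d=cast(m,P,.012); print(d.round(4)); c=d[:4].mean(0); r=c.copy(); r=(d[2]+d[3])/2; print("c",c.round(4),"ear yaw",np.degrees(np.arctan2(*(d[4]-c)[[1,0]])))
# dish floor from this picture: crop floor-edge left/right
I=im.astype(int)
e=cast(m,np.array([(30,310),(725,310)])/5+[200,140],.004);print(e.round(4),e.mean(0).round(4))
E
```

```text
[[0.704  0.0809 0.012 ]
 [0.6417 0.0735 0.012 ]
 [0.6701 0.1077 0.012 ]
 [0.6774 0.0467 0.012 ]
 [0.6363 0.0721 0.012 ]
 [0.6287 0.0712 0.012 ]]
c [0.6733 0.0772 0.012 ] ear yaw -172.20462277799436
[[0.6608 0.1362 0.004 ]
 [0.675  0.0172 0.004 ]] [0.6679 0.0767 0.004 ]
```

carry_out --motion "-0.036 0.028 -0.006 0 0 4.5 0.08;-0.034 0.031 -0.006 0 0 4.5 0.08;-0.032 0.033 -0.004 0 0 4.5 0.08;-0.029 0.036 -0.003 0 0 4.5 0.08;-0.026 0.038 -0.003 0 0 4.5 0.08;-0.023 0.04 -0.003 0 0 4.5 0.08;-0.02 0.041 -0.003 0 0 4.5 0.08;-0.016 0.043 -0.003 0 0 4.3 0.08"

```text
t: 36.33
ee_pos: [0.397, -0.1809, 0.1918]
eef_rot: [-3.032, 0.807, 0.02]
contact_force: [0.7, -1.3, 0.4]
gripper_width: 0.921
```

carry_out --motion "0 0 0 0 0 0 0.08;0 0 0 0 0 0 0.08"

```text
t: 36.58
ee_pos: [0.3945, -0.1816, 0.1906]
eef_rot: [-3.029, 0.815, 0.025]
contact_force: [1.1, -0.0, 0.9]
gripper_width: 0.917
```

```bash
python3 - <<'E'
import h
from h import *
h.KS=(0,)
m,im=snap('wrist','w26')
plan(.391,-.212,.15,-119,3)
E
```

```text
t 36.62 pos [ 0.3946 -0.1814  0.1905] jaw yaw -120.1 j [-0.69  0.36  1.94 -0.    0.86  1.41] F [ 0.1 -0.  -0.3] w 0.0799
delta mm [12.9 28.3 40.3] turn deg [-0.   1.  -1.1]
toolaxes x,y in world [ 0.87 -0.5 ] [-0.5  -0.87]
0.0043 0.0094 0.0134 -0.0 0.3 -0.4
0.0041 0.0095 0.0135 -0.0 0.3 -0.4
0.0040 0.0095 0.0135 -0.0 0.3 -0.4
```

View pics/w26.png

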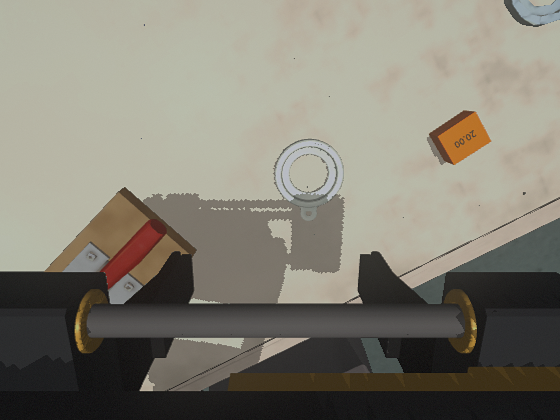

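```bash
python3 - <<'E'
from h import *
mt=camera_model("top"); m,im=load("w26"); m2,_=load("w2")
def P(m):
    f=210/np.tan(np.radians(m['fovy']/2));K=np.array([[f,0,m['cx']],[0,f,m['cy']],[0,0,1]]);return K@np.c_[m['R'],m['t']]
def tri(ma,a,mb,b):
  X=cv2.triangulatePoints(P(ma),P(mb),np.array(a,float).reshape(2,1),np.array(b,float).reshape(2,1)).ravel();return X[:3]/X[3]
print(tri(mt,(344,252),m,(160,226)),tri(m2,(100,195),m,(160,226)))
a=cv2.resize(im[125:230,260:355,::-1],None,fx=6,fy=6,interpolation=cv2.INTER_CUBIC);cv2.imwrite("pics/w26c.png",a)
E
```

```text
[ 0.42734052 -0.10433687  0.08144627] [ 0.42752604 -0.10331166  0.08020211]
```

View pics/w26c.png

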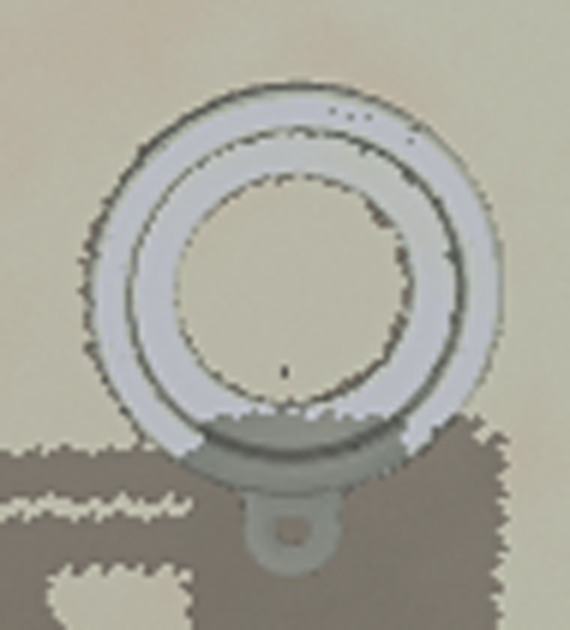

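```bash
python3 - <<'E'
import h
from h import *
h.KS=(0,)
m,im=load("w26")
Pp=np.array([(298,82),(296,494),(88,288),(502,288),(292,530),(292,576)])/6+[260,125]
d=cast(m,Pp,.008); print(d.round(4)); c=d[:4].mean(0); e=np.degrees(np.arctan2(*(d[4]-c)[[1,0]]));print("c",c.round(4),(d[2]+d[3])/2,"ear yaw",e, np.linalg.norm(d[2]-d[3]),np.linalg.norm(d[0]-d[1]))
plan(c[0],c[1],.07,e-270,6)
E
```

```text
[[ 0.4173 -0.2286  0.008 ]
 [ 0.3626 -0.1986  0.008 ]
 [ 0.4063 -0.1871  0.008 ]
 [ 0.3755 -0.2403  0.008 ]
 [ 0.3578 -0.1952  0.008 ]
 [ 0.3512 -0.1917  0.008 ]]
c [ 0.3904 -0.2137  0.008 ] [ 0.39089151 -0.21374026  0.008     ] ear yaw 150.5726966701222 0.06150222848021 0.062395831490083944
t 36.62 pos [ 0.3946 -0.1814  0.1905] jaw yaw -120.1 j [-0.69  0.36  1.94 -0.    0.86  1.41] F [ 0.1 -0.  -0.3] w 0.0799
delta mm [ 14.5  30.1 120.3] turn deg [-0.   1.  -0.6]
toolaxes x,y in world [ 0.87 -0.5 ] [-0.5  -0.87]
0.0024 0.0050 0.0200 -0.0 0.2 -0.1
0.0024 0.0050 0.0201 -0.0 0.2 -0.1
0.0023 0.0050 0.0201 -0.0 0.2 -0.1
0.0022 0.0050 0.0201 -0.0 0.2 -0.1
0.0022 0.0050 0.0201 -0.0 0.2 -0.1
0.0021 0.0050 0.0201 -0.0 0.2 -0.1
```

carry_out --motion "0.005 0.012 0.008 0 0.3 -0.2 0.082;0.005 0.012 0.012 0 0.3 -0.2 0.082;0.003 0.006 0.018 0 0.3 -0.1 0.082;0 0 0.02 0 0 0 0.082;0 0 0.02 0 0 0 0.082;0 0 0.02 0 0 0 0.082;0 0 0 0 0 0 0.082"

```text
t: 37.5
ee_pos: [0.3932, -0.2167, 0.0844]
eef_rot: [-3.04, 0.789, -0.0]
contact_force: [-0.3, 0.4, 0.2]
gripper_width: 0.943
```

```bash
python3 - <<'E'
import h
from h import *
h.KS=(0,)
m,im=snap('wrist','w27')
plan(.3905,-.2137,.022,-119.4,4)
E
```

```text
t 37.55 pos [ 0.3936 -0.217   0.0851] jaw yaw -119.1 j [-0.75  0.59  2.    0.    0.56  1.32] F [ 0.6 -0.7 -0.1] w 0.0819
delta mm [-4.5 -1.4 63.1] turn deg [-0.  -0.1  0.3]
toolaxes x,y in world [ 0.87 -0.49] [-0.49 -0.87]
-0.0011 -0.0003 0.0158 -0.0 -0.0 0.1
-0.0011 -0.0003 0.0158 -0.0 -0.0 0.1
-0.0011 -0.0003 0.0158 -0.0 -0.0 0.1
-0.0011 -0.0003 0.0158 -0.0 -0.0 0.1
```

View pics/w27.png

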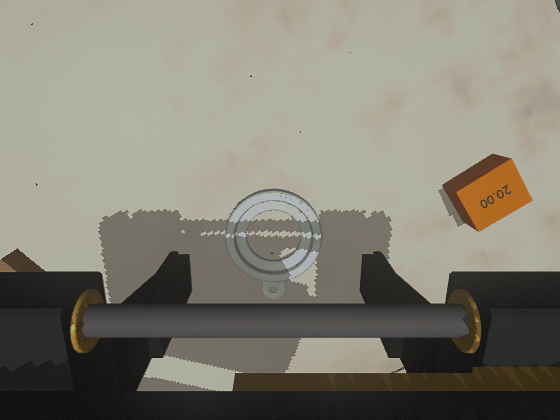

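carry_out --motion "-0.0011 -0.0003 0.014 0 0 0 0.082;-0.0011 -0.0003 0.014 0 0 0 0.082;-0.0011 -0.0003 0.014 0 0 0 0.082;-0.0011 -0.0003 0.01 0 0 0 0.082;0 0 0 0 0 0 0.082"

```text
t: 38.17
ee_pos: [0.3934, -0.2168, 0.034]
eef_rot: [3.037, -0.785, 0.015]
contact_force: [-0.4, -1.0, 0.1]
gripper_width: 0.945
```

```bash
python3 - <<'E'
import h
from h import *
h.KS=(0,)
plan(.3905,-.2137,.022,-119.4,1)
E
```

```text
t 38.17 pos [ 0.3934 -0.2168  0.034 ] jaw yaw -119.0 j [-0.75  0.7   2.03  0.    0.41  1.32] F [-0.4 -1.   0.1] w 0.0822
delta mm [-4.2 -1.3 12. ] turn deg [ 0.1 -0.6  0.4]
toolaxes x,y in world [ 0.87 -0.48] [-0.48 -0.87]
-0.0042 -0.0013 0.0120 0.1 -0.6 0.4
```

carry_out --motion "-0.0042 -0.0013 0.008 0.1 -0.6 0.4 0.082;0 0 0 0 0 0 0.082"

```text
t: 38.42
ee_pos: [0.3908, -0.214, 0.0263]
eef_rot: [3.038, -0.797, 0.001]
contact_force: [-0.1, 0.7, -0.2]
gripper_width: 0.943
```

```bash
python3 - <<'E'
import h
from h import *
h.KS=(0,)
plan(.3905,-.2137,.022,-119.4,1)
E
```

```text
t 38.42 pos [ 0.3908 -0.214   0.0263] jaw yaw -119.4 j [-0.75  0.72  2.03 -0.    0.39  1.33] F [-0.1  0.7 -0.2] w 0.0820
delta mm [-0.4 -0.1  4.3] turn deg [ 0. -0. -0.]
toolaxes x,y in world [ 0.87 -0.49] [-0.49 -0.87]
-0.0004 -0.0001 0.0043 0.0 -0.0 -0.0
```

carry_out --motion "-0.0004 0 0.0043 0 0 0 0.082;0 0 0 0 0 0 0.055;0 0 0 0 0 0 0.055;0 0 0 0 0 0 0.055;0 0 0 0 0 0 0.055;0 0 0 0 0 0 0.055"

```text
t: 39.17
ee_pos: [0.3908, -0.2141, 0.0222]
eef_rot: [3.037, -0.797, 0.003]
contact_force: [-0.3, 0.7, -0.6]
gripper_width: 0.687
```

```bash
python3 - <<'E'
import h
from h import *
h.KS=(0,)
plan(.3905,-.2137,.1,-119.4,1)
m,im=snap('wrist','w28')
E
```

```text
t 39.17 pos [ 0.3908 -0.2141  0.0222] jaw yaw -119.4 j [-0.75  0.72  2.03 -0.    0.38  1.33] F [-0.3  0.7 -0.6] w 0.0597
delta mm [ -0.3  -0.1 -77.8] turn deg [ 0.  -0.1  0. ]
toolaxes x,y in world [ 0.87 -0.49] [-0.49 -0.87]
-0.0003 -0.0001 -0.0778 0.0 -0.1 0.0
```

View pics/w28.png

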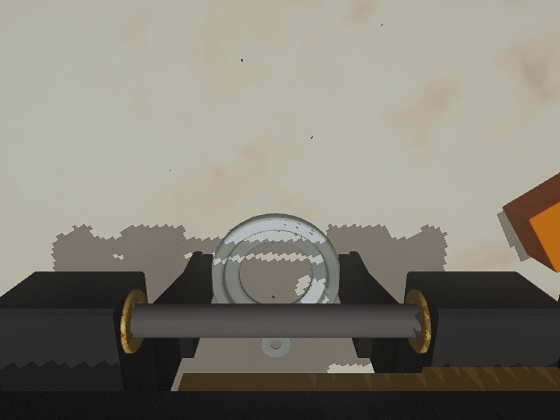

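The ring and ear sit at the same pixels in the jaws as for the first collar (ring 212–340, ear at (276,345)). So the same release pose works, 9 mm higher.

carry_out --motion "0 0 -0.02 0 0 0 0.055;0 0 -0.035 0 0 0 0.055;0 0 -0.035 0 0 0 0.055;0 0 -0.035 0 0 0 0.055;0 0 -0.02 0 0 0 0.055;0 0 0 0 0 0 0.055"

```text
t: 39.98
ee_pos: [0.39, -0.2134, 0.1709]
eef_rot: [3.038, -0.797, 0.0]
contact_force: [-0.2, -0.1, -0.3]
gripper_width: 0.685
```

```bash
python3 - <<'E'
import h
from h import *
h.KS=(0,)
plan(.6729,.0773,.16,-83.2,8)
E
```

```text
t 39.98 pos [ 0.39   -0.2134  0.1709] jaw yaw -119.4 j [-0.75  0.41  1.95 -0.    0.79  1.33] F [-0.2 -0.1 -0.3] w 0.0596
delta mm [ 103.7 -392.2   10.8] turn deg [  0.   -0.  -36.2]
toolaxes x,y in world [ 0.87 -0.49] [-0.49 -0.87]
0.0130 -0.0490 0.0014 0.0 -0.0 -4.5
0.0168 -0.0478 0.0014 0.0 -0.0 -4.5
0.0205 -0.0464 0.0014 0.0 -0.0 -4.5
0.0241 -0.0446 0.0014 0.0 -0.0 -4.5
0.0276 -0.0426 0.0014 0.0 -0.0 -4.5
0.0308 -0.0403 0.0014 0.0 -0.0 -4.5
0.0339 -0.0377 0.0014 0.0 -0.0 -4.5
0.0368 -0.0349 0.0014 0.0 -0.0 -4.5
```

carry_out --motion "0.012 -0.045 0 0 0 -4.5 0.055;0.0168 -0.0478 0 0 0 -4.5 0.055;0.0205 -0.0464 0 0 0 -4.5 0.055;0.0241 -0.0446 0 0 0 -4.5 0.055;0.0276 -0.0426 0 0 0 -4.5 0.055;0.0308 -0.0403 0 0 0 -4.5 0.055;0.032 -0.0355 0 0 0 -4.5 0.055;0.033 -0.032 0 0 0 -4.5 0.055"

```text
t: 40.98
ee_pos: [0.6649, 0.0768, 0.1571]
eef_rot: [-3.132, -0.2, 0.027]
contact_force: [0.0, -0.5, -1.4]
gripper_width: 0.686
```

carry_out --motion "0 0 0 0 0 0 0.055;0 0 0 0 0 0 0.055"

```text
t: 41.22
ee_pos: [0.6644, 0.0794, 0.1527]
eef_rot: [-3.131, -0.206, 0.035]
contact_force: [-0.7, 0.3, -0.4]
gripper_width: 0.686
```

```bash
python3 - <<'E'
import h
from h import *
h.KS=(0,)
plan(.6729,.0773,.07,-83.2,5)
m,im=snap('wrist','w29')
E
```

```text
t 41.23 pos [0.6644 0.0794 0.1527] jaw yaw -82.5 j [-0.05  0.69  1.37  0.    1.1   1.39] F [-0.7  0.3 -0.4] w 0.0597
delta mm [ 9.9  3.6 82.5] turn deg [-0.3  1.3  0.7]
toolaxes x,y in world [0.99 0.13] [ 0.13 -0.99]
0.0020 0.0007 0.0165 -0.1 0.3 0.1
0.0019 0.0007 0.0165 -0.1 0.3 0.1
0.0018 0.0007 0.0165 -0.1 0.3 0.1
0.0018 0.0007 0.0165 -0.1 0.3 0.1
0.0017 0.0006 0.0165 -0.1 0.3 0.1
```

View pics/w29.png

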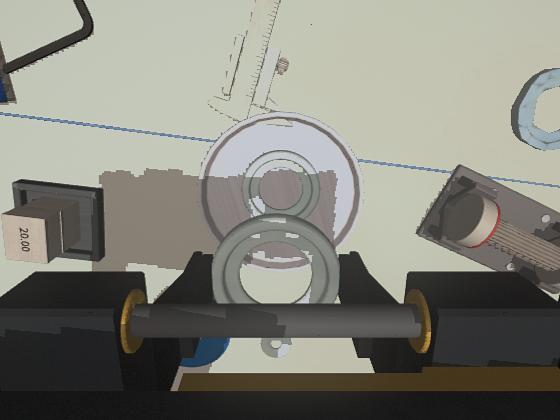

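carry_out --motion "0.002 0.0007 0.015 -0.1 0.3 0.1 0.055;0.0019 0.0007 0.015 -0.1 0.3 0.1 0.055;0.0018 0.0007 0.015 -0.1 0.3 0.1 0.055;0.0018 0.0007 0.015 -0.1 0.3 0.1 0.055;0.0017 0.0006 0.012 0 0.1 0.1 0.055;0 0 0 0 0 0 0.055"

```text
t: 42.02
ee_pos: [0.6707, 0.0736, 0.0738]
eef_rot: [3.135, 0.183, -0.004]
contact_force: [-0.4, 0.2, -0.6]
gripper_width: 0.685
```

```bash
python3 - <<'E'
import h
from h import *
h.KS=(0,)
plan(.6729,.0773,.05,-83.2,2)
E
```

```text
t 42.02 pos [0.6707 0.0736 0.0738] jaw yaw -83.3 j [-0.06  0.8   1.41 -0.    0.93  1.4 ] F [-0.4  0.2 -0.6] w 0.0596
delta mm [ 2.7 -3.4 23.8] turn deg [ 0.1  0.2 -0.1]
toolaxes x,y in world [0.99 0.12] [ 0.12 -0.99]
0.0014 -0.0017 0.0119 0.0 0.1 -0.1
0.0013 -0.0017 0.0119 0.0 0.1 -0.1
```

carry_out --motion "0.0014 -0.0017 0.01 0 0.1 0 0.055;0.0013 -0.0017 0.01 0 0.1 0 0.055;0 0 0 0 0 0 0.055"

```text
t: 42.4
ee_pos: [0.6739, 0.0778, 0.0532]
eef_rot: [3.135, 0.183, 0.005]
contact_force: [0.1, -0.3, -0.2]
gripper_width: 0.686
```

```bash
python3 - <<'E'
import h
from h import *
h.KS=(0,)
plan(.6729,.0773,.042,-83.2,1)
E
```

```text
t 42.40 pos [0.6739 0.0778 0.0532] jaw yaw -83.3 j [-0.05  0.83  1.42 -0.    0.9   1.41] F [ 0.1 -0.3 -0.2] w 0.0597
delta mm [-1.1  0.3 11.2] turn deg [ 0.1 -0.2 -0.1]
toolaxes x,y in world [0.99 0.12] [ 0.12 -0.99]
-0.0011 0.0003 0.0112 0.1 -0.2 -0.1
```

carry_out --motion "-0.0008 0.0003 0.006 0 -0.2 0 0.055;0 0 0.004 0 0 0 0.055;0 0 0 0 0 0 0.055"

```text
t: 42.78
ee_pos: [0.6735, 0.0775, 0.0431]
eef_rot: [3.134, 0.184, 0.001]
contact_force: [-0.3, 0.4, -0.0]
gripper_width: 0.683
```

```bash
python3 - <<'E'
import h
from h import *
h.KS=(0,)
plan(.6729,.0773,.0353,-83.2,1)
E
```

```text
t 42.77 pos [0.6735 0.0775 0.0431] jaw yaw -83.3 j [-0.05  0.84  1.42 -0.    0.88  1.41] F [-0.3  0.4 -0. ] w 0.0594
delta mm [-0.7  0.1  7.8] turn deg [ 0.1 -0.  -0.1]
toolaxes x,y in world [0.99 0.12] [ 0.12 -0.99]
-0.0007 0.0001 0.0078 0.1 -0.0 -0.1
```

carry_out --motion "-0.0006 0 0.004 0 0 0 0.055;0 0 0.002 0 0 0 0.055;0 0 0.002 0 0 0 0.055;0 0 0.001 0 0 0 0.055;0 0 0.001 0 0 0 0.055"

```text
t: 43.4
ee_pos: [0.6733, 0.0773, 0.035]
eef_rot: [3.134, 0.184, 0.002]
contact_force: [-1.8, 0.4, 6.2]
gripper_width: 0.685
```

Contact at z 0.035, as expected. Releasing.

carry_out --motion "0 0 -0.0005 0 0 0 0.064;0 0 0 0 0 0 0.07;0 0 0 0 0 0 0.075;0 0 0 0 0 0 0.075;0 0 -0.015 0 0 0 0.075;0 0 -0.03 0 0 0 0.075;0 0 -0.04 0 0 0 0.08;0 0 -0.04 0 0 0 0.08"

```text
t: 44.4
ee_pos: [0.6712, 0.0775, 0.1621]
eef_rot: [3.135, 0.183, -0.008]
contact_force: [-0.1, -0.3, -0.7]
gripper_width: 0.915
```

carry_out --motion "0 0 -0.02 0 0 0 0.08;0 0 0 0 0 0 0.08;0 0 0 0 0 0 0.08"

```text
t: 44.78
ee_pos: [0.6736, 0.0776, 0.1892]
eef_rot: [3.134, 0.184, 0.008]
contact_force: [0.3, -0.3, -0.6]
gripper_width: 0.921
```

```bash
python3 - <<'E'
import h
from h import *
print(observe()['ee_pos'],observe()['t'])
m,im=snap('wrist','w30')
a=cv2.resize(im[140:260,200:360,::-1],None,fx=5,fy=5,interpolation=cv2.INTER_CUBIC);cv2.imwrite("pics/w30c.png",a)
E
```

```text
[0.6735778  0.07755009 0.18915105] 44.775
```

View pics/w30.png

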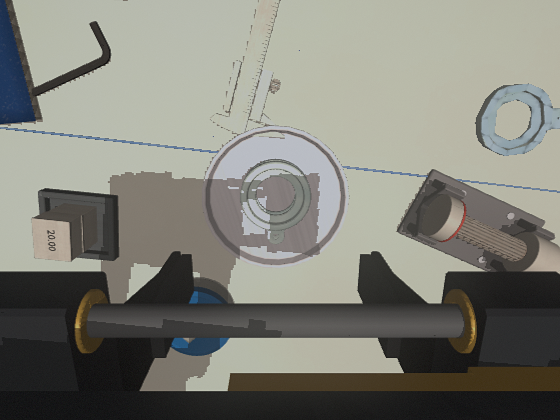

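View pics/w30c.png

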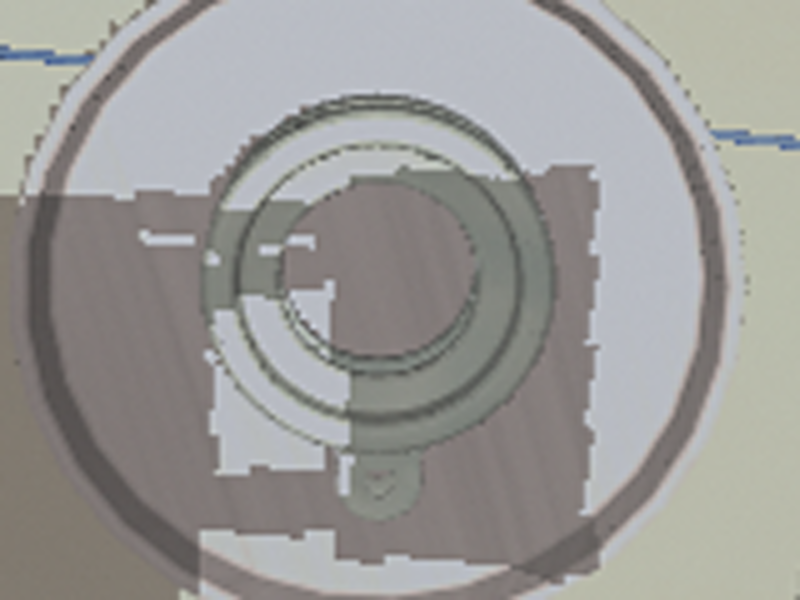

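The collars are stacked with their ears aligned, centred in the dish at (377,270) in the crop. One overall check before handing in.

```bash
python3 - <<'E'
from h import *
m,im=load("w30")
P=np.array([(378,108),(378,453),(203,278),(553,278),(380,487)])/5+[200,140]
d=cast(m,P,.020); c=d[:4].mean(0); print("top ring c",c.round(4),"ear",np.degrees(np.arctan2(*(d[4]-c)[[1,0]])))
snap("top","t9"); snap("side","s9",(100,90,420,330),2.4)
print(observe()['t'],observe()['contact_force'])
E
```

```text
top ring c [0.6727 0.077  0.02  ] ear -172.75373112995058
44.925 [ 0.86158393 -1.62830001 -0.04579738]
```

View pics/t9.png

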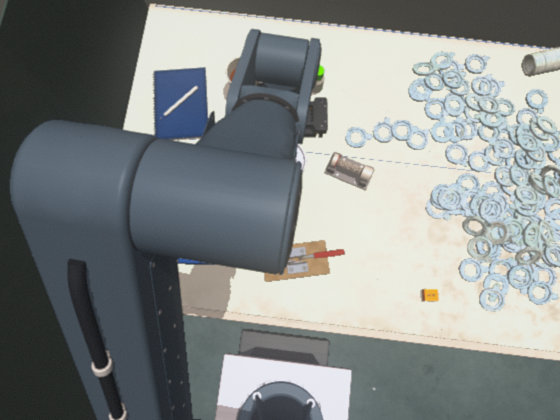

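View pics/s9.png

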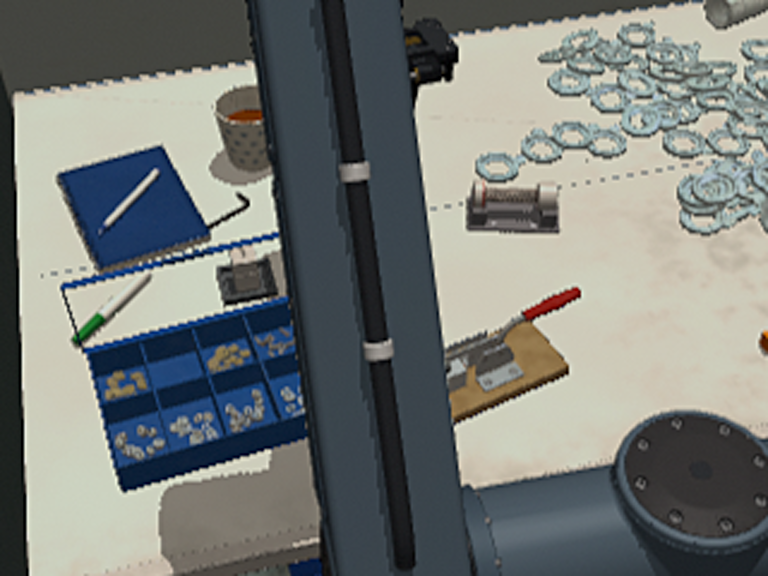

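The plug is in the cradle, the stack stands in the tray, and the marker and orange block haven't moved. Handing in.

```bash
python3 -c "
from rig import *
print(sign_off())"
```

```text
the job is handed in; nothing more can be done
None
```

The job is done in the order asked and handed in at about 45 s of the 136 s allowed; `sign_off()` reports no verdict.

- **Plug gauge:** it lies in the cradle with a head in each saddle, as the last wrist, top and side pictures show.
- **Setting blocks:** the tall block stands in the tray, about 1 mm from the pocket's middle. It is a quarter turn from the tray's own x/y, so its 35 mm side lies along the 50 mm side of the pocket. I placed it that way to keep the gripper clear of the parts-box handle. The short block sits squarely on top, about 1 mm off and aligned to within half a degree.
- **Collars:** they lie flat in the dish with their ears aligned. Their ring centres agree to within 1 mm and their angles to about 0.6°. I centred the whole outline, ear included, so it is within about 1 mm of the dish's middle.
- **Left alone:** the marker and the orange look-alike are where they were. The tin was never touched, but the last wrist picture shows it only partly and the arm hides it in the last top and side views.

No check failed. The wrist force reached about 10 N at most in the readings I took, as each piece touched down.

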